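# Fetch the sanding block from behind the containers

### The arm

A 6-joint arm with a two-finger parallel gripper is mounted at the origin on a cart in front of the work surface, level with it; the furniture and walls round the work are solid. World frame = base frame: x ahead of the robot, y to its left, z up, the work surface at z = 0. Lengths are in m, angles in rad, forces in N, time in s.
With the tool pointing down it reaches from about 0.275 to 0.875 m from the base axis. Payload 12.5 kg.
Tool frame: the origin (TCP) lies midway between the tips of the shut fingers; the grasp point (between the pads) lies 19 mm behind it; z points along the fingers, y is the direction in which the jaws open and shut (so a half turn about z gives the same grasp; the last joint's range is limited). The gripper opens to 85 mm and grips with 20 to 120 N. Pads are 22 mm wide; open, the fingers measure 114 mm over their backs; the gripper's body (76 mm by 85 mm) begins 54 mm behind the grasp point. The pads swing forward as they close: fully open they stand 13 mm farther back than shut.
Start: joints at [1.235, 0.351, 1.652, -0, 1.139, -0.085], TCP at [0.136, 0.533, 0.231] pointing down, gripper open.
Joint ranges: [-2.75, 2.75], [-0.79, 2.1], [0.01, 2.65], [-1.57, 4.71], [0.07, 3.14], [-2.87, 2.87]. Speed limits (rad/s): [2.22, 2.22, 2.79, 3.14, 3.14, 3.14].

### API

Orientations are given as a unit quaternion [w, x, y, z].
In Python, from plant import status, optics, ticket, spotter gives the robot as it stands.
- The arm moves only by the tool arm_command, never from a script. Its arguments are lists of equal length, an entry for each row: "turn": the turn, a rotation vector about the tool's x, y, z in degrees, a list of three; "linear": the shift along the tool's x, y, z in cm, a list of three; "grip": the closure, from 0 (fully open) to 1 (shut). A call has 1 to 20 rows; each row shifts and turns the pose as measured when the row begins, along the tool's axes as they then stand; what a row does not reach is not made up. A row lasts 1/8 s, in which the tool goes at most 62.5 mm and 10.7 degrees, less where a joint would pass 70% of its speed; a pose out of reach is approached as far as the arm can. A call with a gripper value outside its range is refused whole. The fingers move at their own pace and stop on an object; "newtons" is the grip in N (left out, the last holds). Time passes only in rows, so rows that do not move let the fingers close. It gives the time, the measured TCP pose, the force and the opening at its end, in the units of the state.
- status.sense(): the state, without advancing time (a new reading comes with each control period).
- optics.grab_frame(name): name is "side" or "top" or "wrist"; returns a dict with "img" (420x560x3 uint8, red, green, blue), "intrinsics" (3x3 intrinsics, pixels), "T" (4x4, takes a point from camera to world coordinates). Camera axes: x right, y down, z forward; pixel columns grow to the right and rows downward; lengths in m; the calibration is good to about 2 mm. The wrist camera is an equidistant fisheye: a pixel r from the principal point sees the ray r / f radians off the axis. A picture is of the moment at which its call begins. There is no depth.
- ticket.sign_off(): hands the job in, once; it reports no verdict.
Trained networks look in a picture, given as the dict that the camera call returned (one of the last four; its "shot" number tells which), for a name from the list of things; names that differ only in an ending like _2 or _b are one class to them, and where a whole thing is asked for, a point or a joint stands for the part that bears it (a point fixed in the world has none). Each returns a list of dicts, best first, with "confidence" (0 to 1); they miss things now and then, are a little off and sometimes report something else, mostly with a low value. They report only what shows in the picture. A call takes as long as a camera call.
- spotter.spot_in(picture, target): "xyz" ([x, y, z] in m, in world coordinates, good to about 4 mm: the middle of the surface that is visible of it).
- spotter.spot_point(picture, target): "xyz" ([x, y, z] in m, in world coordinates, good to about 4 mm: a listed point, or the origin of a listed thing).
The state is a dict: "t": time; "joint_positions": joint angles; "qvel": joint speeds; "tau": joint torques, N m; "tcp_pos": TCP position; "eef_rot": TCP orientation; "contact_force": force on the tool from outside, world axes, zero at the start; "moment": the same for the moment, N m; "finger_gap": opening from 0.0 (shut) to 1.0 (fully open).
Only numpy, scipy, OpenCV 4.12 (cv2) and the standard library are available. Lean on these libraries where they do the work, as an engineer would, in place of code of your own. Each camera call takes 0.05 s, during which the arm holds its last target.

### The job

The sanding block lies at the back of the plywood storage board, behind a red-capped jar, a blue tin and an amber glass jar. They crowd it, so first clear all three containers, standing upright, onto the black rubber mat with the yellow border, without shifting the sanding block; once all three stand there, lay the sanding block flat, the way it lies now, in the middle of the lid of the wooden case that lies right beside the board (not the one in the far corner), lengthwise along the case, and only then put the containers back upright in the middle of their own pads: jar on red, tin on blue, amber jar on black. Never tip a container over.

Things in the scene. Friction and masses are not known exactly. Their poses are not given: they have to be found in the camera images.
- jar_mid (a point): white jar with a red screw cap, upright, 50 mm diameter, 66 mm tall, about 0.18 kg. The point is its centre, 33 mm above its foot; z up along its axis. Its body is 50 mm wide up to 51 mm above the foot, the cap 46 mm. Grip it at the point or up to 12 mm above it. At the start it stands on the red pad.
- tin_mid (a point): plain blue round tin with a pale metal top, upright, 52 mm diameter, 72 mm tall, about 0.2 kg. The point is its centre, 36 mm above its foot; z up along its axis. Grip it at the point or up to 12 mm above it. At the start it stands on the blue pad.
- amber_mid (a point): amber glass jar with a black cap and a paper label, upright, 44 mm diameter, 70 mm tall, about 0.14 kg. The point is its centre, 35 mm above its foot; z up along its axis. Grip it at the point or up to 12 mm above it. At the start it stands on the black pad.
- sander_mid (a point): cork sanding block wrapped in brown paper, 58 mm (its x) by 91 mm (its y) by 34 mm high, about 0.06 kg, lying flat on the storage board (board surface 8 mm above the bench) close behind the three containers. The point is its centre, 17 mm above its underside; z up. It can be gripped only across its 58 mm: one finger in front of it, where the containers stand, one behind it. Behind it the board is free for at least 28 mm, then comes a lip 8 mm above the board's surface.
- pad_red: red round pad, 68 mm diameter, 5 mm thick, fixed on the storage board: the jar's place. Origin at the centre of its underside (top 5 mm above it). The three pads stand in a row 85 mm apart, which colour where varies. A fixed toggle clamp fixture stands on the bench behind the board, about 0.69 m ahead of the robot; its red lever reaches 0.21 m above the bench: carry things across in front of it or above it.
- pad_blue: blue round pad, 68 mm diameter, 5 mm thick, fixed on the storage board: the tin's place. Origin at the centre of its underside.
- pad_black: black round pad, 68 mm diameter, 5 mm thick, fixed on the storage board: the amber jar's place. Origin at the centre of its underside.
- mat: black rubber mat with a thin yellow border line, 250 mm along its x, 130 mm along its y, 3 mm thick, fixed on the bench, to the left or right of the board: the side area. Origin at the centre of its underside.
- lid_top (a point): wooden case lying flat, fixed, 116 mm (its x) by 176 mm (its y) by 62 mm high, beside the board on the side opposite the mat. The point is the centre of its lid's top surface, 62 mm above the bench; z up, y along its length.

How it is judged:
By the outcome, as a careful person would: the job done as asked, in the order asked, and still so for the second after the job is handed in, with the robot touching nothing.
It also fails if it takes over 141 s, if anything falls off the work surface, if the arm or the gripper's body presses on something with over 40 N, if the wrist force passes 120 N, or if a joint passes its speed limit or range.

## Working session

There is one attempt and no reset: what is moved stays moved. The work goes in short steps, Python scripts to look and compute and a tool call to move; the robot and the scene stay as the last step left them, time stands still between calls to the robot, and variables do not carry over. Pictures are saved under pics/ and viewed, and the job is handed in when it is done.

Besides the shell and the picture viewer there is one more tool, called as a command line: name --argument value ..., lists and objects as JSON in quotes. arm_command: Moves the arm, as the interface text tells. Its arguments: {"type":"object","properties":{"turn":{"type":"array"},"linear":{"type":"array"},"grip":{"type":"array"},"newtons":{"type":"number"}},"required":["turn","linear","grip"]}

```bash
ls; mkdir -p pics
python3 - <<'E'
from plant import status, optics, ticket, spotter
import cv2
s=status.sense(); print(s)
for n in ["top","side","wrist"]:
    f=optics.grab_frame(n); cv2.imwrite(f"pics/{n}0.png",f["img"][:,:,::-1])
    print(n,f["T"].round(3).tolist(),f["intrinsics"].round(1).tolist())
    for k in ["jar_mid","tin_mid","amber_mid","sander_mid","pad_red","pad_blue","pad_black","mat","lid_top"]:
        r=spotter.spot_point(f,k); print(k,[(q["xyz"] if isinstance(q["xyz"],list) else q["xyz"].round(4).tolist(),round(q["confidence"],2)) for q in r[:3]])
print(status.sense()["t"])
E
```

```text
pics
{'t': 0.0, 'joint_positions': array([ 1.23534989e+00,  3.51207267e-01,  1.65245321e+00,  9.29228945e-06,
        1.13907712e+00, -8.46212554e-02]), 'qvel': array([-0.00082373,  0.00030902, -0.00115928,  0.00221313, -0.00184195,
        0.0002258 ]), 'tau': array([-1.24655915e-03, -5.06116927e+01, -2.91391164e+01, -1.00643240e-04,
        4.63722288e-03,  1.11317104e-05]), 'tcp_pos': array([0.13638466, 0.5324733 , 0.23076322]), 'eef_rot': array([-1.23481509e-04,  1.25086003e-01,  9.92145737e-01, -5.59007377e-04]), 'contact_force': array([-0.10774981, -0.48232235,  0.15262622]), 'moment': array([ 0.03290762, -0.02645698,  0.02955441]), 'finger_gap': 0.9993688304748699}
top [[-0.014, -0.984, 0.176, 0.352], [-1.0, 0.018, 0.02, -0.006], [-0.023, -0.176, -0.984, 0.9], [0.0, 0.0, 0.0, 1.0]] [[384.5, 0.0, 275.2], [0.0, 384.5, 210.5], [0.0, 0.0, 1.0]]
jar_mid [([0.4442, 0.1017, 0.0409], 0.76)]
tin_mid [([0.4393, 0.0024, 0.051], 0.69)]
amber_mid [([0.4409, -0.075, 0.0491], 0.83)]
sander_mid [([0.5174, 0.0007, 0.0246], 0.76)]
pad_red [([0.4466, 0.0938, 0.0047], 0.53)]
pad_blue [([0.4424, 0
[... 514 characters left out ...]
.5146, -0.0029, 0.0193], 0.8)]
pad_red [([0.4401, 0.0991, 0.0082], 0.62)]
pad_blue [([0.4431, 0.0161, 0.0049], 0.64), ([0.5053, 0.3074, 0.059], 0.47)]
pad_black [([0.4441, -0.0741, 0.0086], 0.66), ([0.443, -0.0756, 0.0452], 0.27)]
mat [([0.5146, -0.3397, -0.0008], 0.58)]
lid_top [([0.5046, 0.3092, 0.0624], 0.91)]
wrist [[0.248, 0.924, 0.292, 0.062], [0.969, -0.237, -0.075, 0.553], [-0.0, 0.302, -0.953, 0.375], [0.0, 0.0, 0.0, 1.0]] [[325.2, 0.0, 276.3], [0.0, 325.2, 212.8], [0.0, 0.0, 1.0]]
jar_mid [([0.4467, 0.0957, 0.0482], 0.67)]
tin_mid []
amber_mid []
sander_mid []
pad_red [([0.4452, 0.0968, 0.0047], 0.51)]
pad_blue []
pad_black []
mat [([0.5167, -0.3381, -0.0013], 0.75)]
lid_top []
1.5
```

View pics/top0.png

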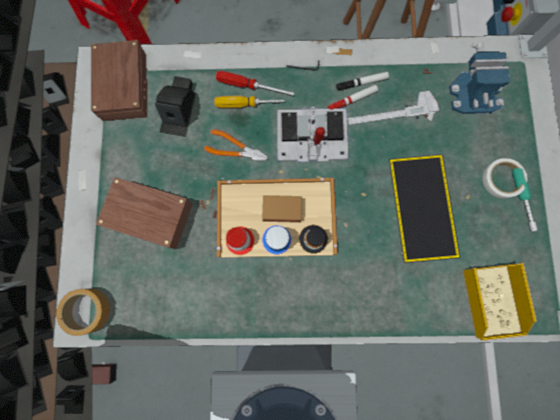

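View pics/side0.png

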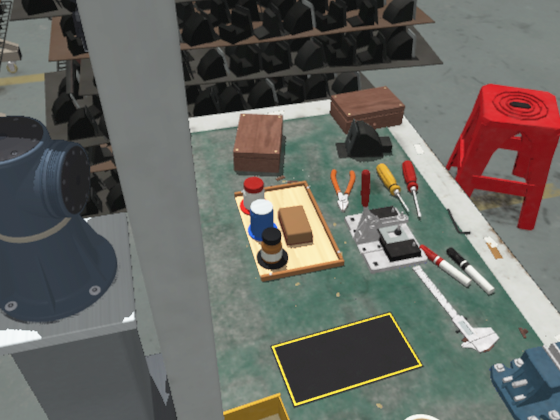

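View pics/wrist0.png

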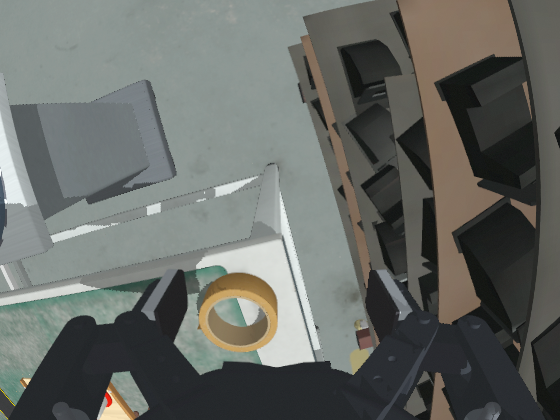

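Top view: the board is centred at about (277,218), with red jar (238,240), blue tin (277,238) and amber jar (314,238). The sander is at (282,208), the mat at (424,208), and the near case at (145,212). The other case, at (118,80), is the far-corner decoy. Next I'll refine these positions by segmentation.

```bash
cat > h.py <<'E'
import numpy as np, cv2
from plant import status, optics, ticket, spotter
def proj(f,P):
    T=f["T"];K=f["intrinsics"];p=(np.asarray(P,float)-T[:3,3])@T[:3,:3]
    return (p[...,:2]/p[...,2:])*[K[0,0],K[1,1]]+[K[0,2],K[1,2]]
def plane(f,uv,z):
    T=f["T"];K=f["intrinsics"];uv=np.asarray(uv,float)
    d=np.c_[(uv-[K[0,2],K[1,2]])/[K[0,0],K[1,1]],np.ones(len(uv))]@T[:3,:3].T
    s=(z-T[2,3])/d[:,2]
    return T[:3,3]+d*s[:,None]
def blobs(mask,n=1,box=None):
    m=mask.astype(np.uint8)*255
    if box: 
        b=np.zeros_like(m);x0,y0,x1,y1=box;b[y0:y1,x0:x1]=1;m*=b
    c,_=cv2.findContours(m,cv2.RETR_EXTERNAL,cv2.CHAIN_APPROX_NONE)
    return sorted(c,key=cv2.contourArea)[::-1][:n]
def show(f,box,s,name):
    x0,y0,x1,y1=box;i=f["img"][y0:y1,x0:x1,::-1];cv2.imwrite("pics/"+name,cv2.resize(i,None,fx=s,fy=s,interpolation=cv2.INTER_CUBIC))
E
python3 - <<'E'
from h import *
f=optics.grab_frame("top"); np.save("f.npy",f,allow_pickle=True)
g=optics.grab_frame("side"); np.save("g.npy",g,allow_pickle=True)
hsv=cv2.cvtColor(f["img"],cv2.COLOR_RGB2HSV);H,S,V=cv2.split(hsv)
def rep(nm,c,z):
    r=cv2.minAreaRect(plane(f,c[:,0],z)[:,:2].astype(np.float32)); print(nm,np.round(r[0],4),np.round(r[1],4),round(r[2],1))
c=blobs((H>20)&(H<35)&(S>150)&(V>120),1,(380,140,470,270))[0]; rep("mat",c,.003)
c=blobs((H<15)&(S>90)&(V<140)&(V>60),1,(90,165,205,255))[0]; rep("case",c,.062); print(cv2.boundingRect(c))
c=blobs((V<175)&(H<20),1,(255,190,308,224))[0]; rep("sander",c,.042);print(cv2.boundingRect(c))
show(f,(90,170,350,265),3,"topz.png")
show(g,(225,100,350,290),3,"sidez.png")
E
```

```text
mat [ 0.515 -0.336] [0.247  0.1265] 4.1
case [0.5038 0.3039] [0.1884 0.113 ] 72.2
(97, 179, 94, 69)
sander [ 0.5101 -0.0063] [0.0953 0.0613] 86.9
(262, 195, 43, 28)
```

View pics/topz.png

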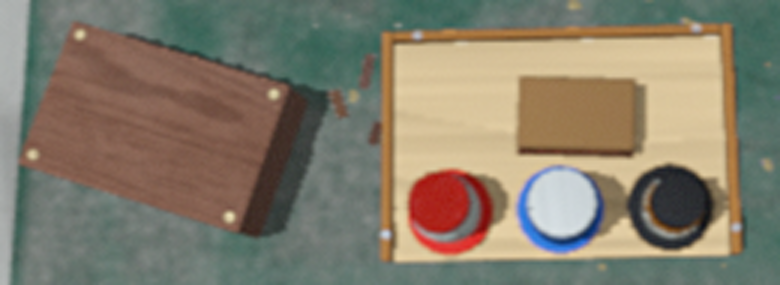

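View pics/sidez.png

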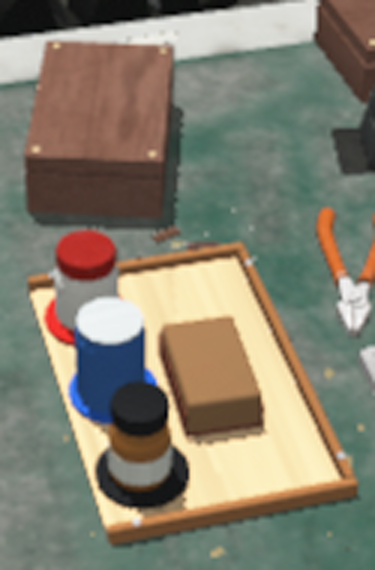

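```bash
cat > ov.py <<'E'
from h import *
f=np.load("f.npy",allow_pickle=True).item();g=np.load("g.npy",allow_pickle=True).item()
z=lambda p:np.array(p)/3+[90,170]-[1/3,1/3]
L=plane(f,z([(79,35),(273,93),(229,216),(32,154)]),.062);print("screws",L.round(4).tolist(),L.mean(0))
L=plane(f,z([(73,22),(292,82),(240,235),(22,162)]),.062);print("lidcorn",L.round(4).tolist(),L.mean(0))
L=plane(f,z([(519,77),(635,79),(632,150),(518,148)]),.042);print("sander",L.round(4).tolist(),L.mean(0))
print("pads",plane(f,z([(450,212),(561,209),(671,207)]),.013).round(4))
print("tops",plane(f,z([(440,203),(563,203),(681,196)]),.08).round(4))
print("board",plane(f,z([(382,32),(733,26),(742,252),(382,262)]),.012).round(4))
zs=lambda p:np.array(p)/3+[225,100]-[1/3,1/3]
L=plane(g,zs([(50,42),(173,45),(163,163),(27,155)]),.062);print("side lid",L.round(4).tolist(),L.mean(0))
L=plane(g,zs([(160,324),(234,318),(263,393),(187,407)]),.042);print("side sander",L.round(4).tolist(),L.mean(0))
print("side tops",plane(g,zs([(86,253)]),.079),plane(g,zs([(110,321)]),.085),plane(g,zs([(139,407)]),.083))
E
python3 ov.py
```

```text
screws [[0.5758, 0.3719, 0.062], [0.5282, 0.223, 0.062], [0.4368, 0.2528, 0.062], [0.4853, 0.4018, 0.062]] [0.5065136  0.31236837 0.062     ]
lidcorn [[0.586, 0.3771, 0.062], [0.5363, 0.209, 0.062], [0.4227, 0.2442, 0.062], [0.4794, 0.4089, 0.062]] [0.50612841 0.30978544 0.062     ]
sander [[0.5413, 0.0403, 0.042], [0.5381, -0.048, 0.042], [0.4835, -0.0443, 0.042], [0.4866, 0.0415, 0.042]] [ 0.5123773 -0.0026325  0.042    ]
pads [[ 0.442   0.0961  0.013 ]
 [ 0.4429  0.0103  0.013 ]
 [ 0.4431 -0.0744  0.013 ]]
tops [[ 0.4418  0.0956  0.08  ]
 [ 0.4403  0.0076  0.08  ]
 [ 0.4439 -0.0766  0.08  ]]
board [[ 0.5867  0.1508  0.012 ]
 [ 0.586  -0.128   0.012 ]
 [ 0.4078 -0.1276  0.012 ]
 [ 0.4045  0.1485  0.012 ]]
side lid [[0.4828, 0.4056, 0.062], [0.5892, 0.3745, 0.062], [0.535, 0.2062, 0.062], [0.429, 0.2436, 0.062]] [0.50901362 0.30746249 0.062     ]
side sander [[0.4883, 0.0383, 0.042], [0.5442, 0.0313, 0.042], [0.5413, -0.0508, 0.042], [0.4845, -0.0512, 0.042]] [ 0.51458175 -0.00807472  0.042     ]
side tops [[0.44369287 0.08932718 0.079     ]] [[0.44186031 0.00454573 0.085     ]] [[ 0.44110241 -0.0821725   0.083     ]]
```

arm_command --turn '[[0, 0, -7.2], [0, 0, -7.2], [0, 0, 0], [0, 0, 0], [0, 0, 0], [0, 0, 0], [0, 0, 0], [0, 0, 0], [0, 0, 0], [0, 0, 0], [0, 0, 0], [0, 0, 0], [0, 0, 0], [0, 0, 0], [0, 0, 0], [0, 0, 0]]' --linear '[[0, 0, 0], [0, 0, 0], [-2.3, -4.7, 0], [-2.3, -4.7, 0], [-2.3, -4.7, 0], [-2.3, -4.7, 0], [-2.3, -4.7, 0], [-2.3, -4.7, 0], [-2.3, -4.7, 0], [-2.3, -4.7, 0], [-2.3, -4.7, 0], [-2.3, -4.7, 0], [-2.3, -4.7, 0], [-2.3, -4.7, 0], [-2.3, -4.7, 0], [0, 0, 0]]' --grip '[0.2, 0.2, 0.2, 0.2, 0.2, 0.2, 0.2, 0.2, 0.2, 0.2, 0.2, 0.2, 0.2, 0.2, 0.2, 0.2]' --newtons 40

```text
t: 3.6
tcp_pos: [0.4509, -0.0947, 0.233]
eef_rot: [0.004, -0.005, 1.0, 0.001]
contact_force: [-1.2, 0.0, -0.4]
finger_gap: 0.799
```

```bash
cat >> h.py <<'E'
def fish(f,P):
    T=f["T"];K=f["intrinsics"];p=(np.asarray(P,float)-T[:3,3])@T[:3,:3]
    r=np.hypot(p[:,0],p[:,1]);th=np.arctan2(r,p[:,2])
    return p[:,:2]/r[:,None]*th[:,None]*K[0,0]+[K[0,2],K[1,2]]
def fplane(f,uv,z):
    T=f["T"];K=f["intrinsics"];q=(np.asarray(uv,float)-[K[0,2],K[1,2]])/K[0,0];th=np.hypot(q[:,0],q[:,1])
    d=np.c_[q/th[:,None]*np.sin(th)[:,None],np.cos(th)]@T[:3,:3].T
    return T[:3,3]+d*((z-T[2,3])/d[:,2])[:,None]
def pts(f,*ks):
    for k in ks:
        r=spotter.spot_point(f,k); print(k,[(np.round(q["xyz"],4).tolist(),round(q["confidence"],2)) for q in r[:2]])
E
python3 - <<'E'
from h import *
f=optics.grab_frame("wrist");np.save("w.npy",f,allow_pickle=True)
cv2.imwrite("pics/w1.png",f["img"][:,:,::-1])
pts(f,"jar_mid","tin_mid","amber_mid","sander_mid","pad_black","pad_blue","lid_top","mat")
s=status.sense();print(s["tcp_pos"],s["eef_rot"],s["joint_positions"])
E
```

```text
jar_mid [([0.4454, 0.0975, 0.0467], 0.61)]
tin_mid [([0.4402, 0.0078, 0.0523], 0.74), ([0.5167, -0.3365, -0.0019], 0.4)]
amber_mid [([0.4446, -0.0764, 0.0472], 0.74), ([0.5129, -0.0067, 0.026], 0.69)]
sander_mid [([0.5139, -0.0044, 0.0251], 0.94)]
pad_black []
pad_blue [([0.4455, 0.0932, 0.0066], 0.63)]
lid_top [([0.5052, 0.31, 0.0615], 0.78)]
mat [([0.5151, -0.3383, -0.0017], 0.61)]
[ 0.44981835 -0.09159049  0.23337759] [ 0.00440701 -0.00750217  0.99996111  0.0014393 ] [-0.30550455  0.17778027  1.87785591  0.00618763  1.07846496 -1.89420989]
```

View pics/w1.png

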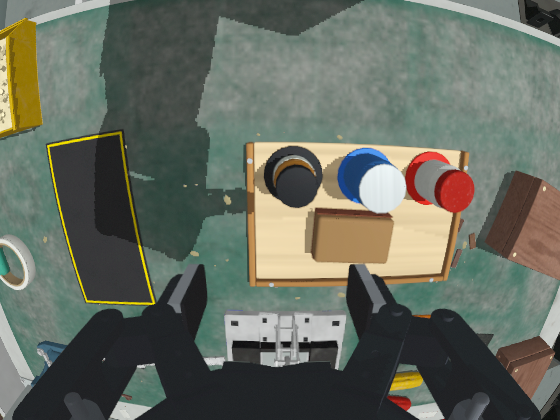

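Wrist view: amber cap (296,186), tin top (382,189), jar cap (454,189), sander top about (351,238). The mat is on the left and the case on the right.

Run:
```python
from h import *
f=np.load("w.npy",allow_pickle=True).item()
print(fplane(f,[(296,186)],.083),fplane(f,[(382,189)],.085),fplane(f,[(454,189)],.079))
print(fplane(f,[(315,210),(393,214),(388,263),(314,255)],.042).round(4))
print(fplane(f,[(47,145),(122,131),(154,303),(86,301)],.003).round(4), fplane(f,[(47,145),(122,131),(154,303),(86,301)],.003).mean(0))
```

```text
[[ 0.44201079 -0.07497427  0.083     ]] [[0.44275824 0.00766486 0.085     ]] [[0.44162437 0.09244129 0.079     ]]
[[ 0.478  -0.0509  0.042 ]
 [ 0.4818  0.0393  0.042 ]
 [ 0.5436  0.0418  0.042 ]
 [ 0.5318 -0.0492  0.042 ]]
[[ 0.4    -0.4067  0.003 ]
 [ 0.3909 -0.2824  0.003 ]
 [ 0.6328 -0.2673  0.003 ]
 [ 0.6425 -0.3888  0.003 ]] [ 0.51652635 -0.33632319  0.003     ]
```

arm_command --turn '[[0, 0, 0], [0, 0, 0], [0, 0, 0], [0, 0, 0], [0, 0, 0]]' --linear '[[0.73, 1.6, 2], [0, 0, 4], [0, 0, 4], [0, 0, 3], [0, 0, 0]]' --grip '[0.2, 0.2, 0.2, 0.2, 0.2]'

```text
t: 4.68
tcp_pos: [0.4441, -0.0734, 0.1014]
eef_rot: [0.006, -0.009, 1.0, 0.001]
contact_force: [0.6, -0.2, 1.6]
finger_gap: 0.8
```

arm_command --turn '[[0.1, 0.7, 1.0], [0, 0, 0], [0, 0, 0], [0, 0, 0], [0, 0, 0]]' --linear '[[0.15, -0.2, 1], [0, 0, 2.3], [0, 0, 2.0], [0, 0, 1.5], [0, 0, 0]]' --grip '[0.2, 0.2, 0.2, 0.2, 0.2]'

```text
t: 5.3
tcp_pos: [0.4461, -0.0765, 0.0352]
eef_rot: [0.003, 0.001, 1.0, -0.001]
contact_force: [0.6, 0.1, -0.4]
finger_gap: 0.802
```

arm_command --turn '[[0, 0.3, 0], [0, 0, 0], [0, 0, 0], [0, 0, 0], [0, 0, 0], [0, 0, 0], [0, 0, 0]]' --linear '[[0.35, 0.1, 0.6], [0, 0, 0], [0, 0, 0], [0, 0, 0], [0, 0, 0], [0, 0, 0], [0, 0, 0]]' --grip '[0.2, 0.2, 0.6, 0.6, 0.6, 0.6, 0.6]'

```text
t: 6.18
tcp_pos: [0.4503, -0.0781, 0.0379]
eef_rot: [0.01, 0.002, 1.0, -0.004]
contact_force: [0.1, -0.9, -2.2]
finger_gap: 0.497
```

Run:
```python
from h import *
s=status.sense();print(s["t"],s["tcp_pos"],s["eef_rot"],s["contact_force"],s["qvel"].round(3))
f=optics.grab_frame("side");show(f,(225,100,365,290),3,"s2.png")
f=optics.grab_frame("wrist");cv2.imwrite("pics/w2.png",f["img"][:,:,::-1])
s=status.sense();print(s["t"],s["tcp_pos"],s["eef_rot"],s["contact_force"],s["qvel"].round(3),s["finger_gap"])
```

```text
6.175 [ 0.45026258 -0.07811823  0.03792653] [ 0.00964871  0.00248296  0.99994336 -0.00374252] [ 0.05959329 -0.89405522 -2.22614199] [ 0.     0.002  0.001 -0.001  0.     0.001]
6.275 [ 0.45025821 -0.07811847  0.03786892] [ 0.00962306  0.00248605  0.99994367 -0.0037247 ] [-0.64512815  0.57783011 -2.29294308] [-0.     0.002 -0.001 -0.    -0.002  0.   ] 0.48921772513810935
```

View pics/s2.png

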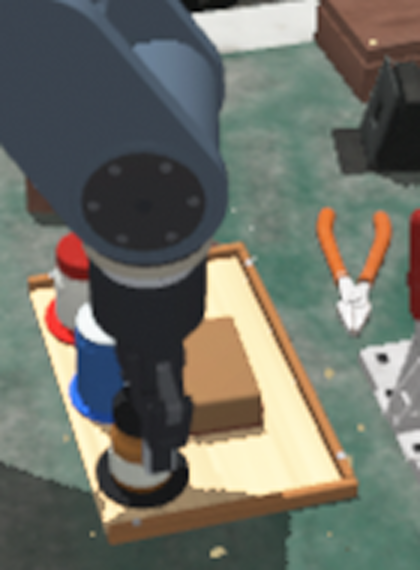

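View pics/w2.png

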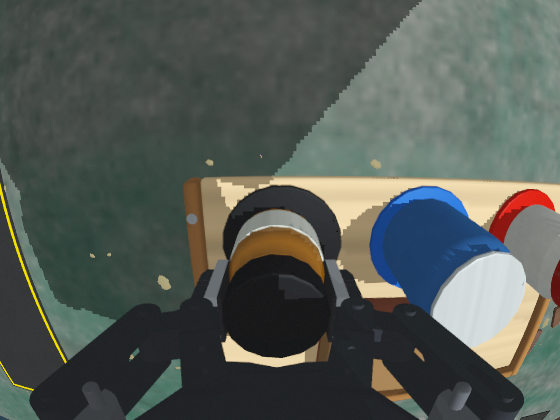

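arm_command --turn '[[0, 0, 0], [0, 0, 0], [0, 0, 0], [0, 0, 0]]' --linear '[[0, 0, 0], [0, 0, 0], [0, 0, 0], [0, 0, 0]]' --grip '[0.2, 0.2, 0.2, 0.2]'

```text
t: 6.78
tcp_pos: [0.4504, -0.0782, 0.0379]
eef_rot: [0.01, 0.002, 1.0, -0.004]
contact_force: [0.1, 0.6, 1.3]
finger_gap: 0.802
```

arm_command --turn '[[0, 0.6, 0], [0, 0.5, 0], [0, 0, 0]]' --linear '[[0.4, 0.12, 0.3], [0.4, 0.12, 0.3], [0, 0, 0]]' --grip '[0.2, 0.2, 0.2]'

```text
t: 7.15
tcp_pos: [0.4461, -0.077, 0.0339]
eef_rot: [0.004, 0.004, 1.0, -0.005]
contact_force: [-1.4, -0.7, 6.3]
finger_gap: 0.798
```

Run:
```python
from h import *
s=status.sense();print(s["t"],s["tcp_pos"],s["eef_rot"],s["contact_force"],s["qvel"].round(3))
f=optics.grab_frame("wrist");cv2.imwrite("pics/w3.png",f["img"][:,:,::-1]);pts(f,"amber_mid")
s=status.sense();print(s["t"],s["tcp_pos"],s["eef_rot"],s["contact_force"],s["qvel"].round(3),s["finger_gap"])
```

```text
7.15 [ 0.44610384 -0.07695494  0.03385316] [ 0.0041136   0.00352359  0.99997369 -0.00482517] [-1.36963975 -0.73297482  6.28879888] [-0.003 -0.007 -0.005 -0.002 -0.002  0.003]
amber_mid [([0.4458, -0.0771, 0.0516], 0.63)]
7.25 [ 0.44576388 -0.076833    0.03368061] [ 0.0037607   0.00341081  0.9999759  -0.00473623] [ 1.44904191 -2.50378649 10.32565085] [ 0.002 -0.001  0.     0.001 -0.002 -0.   ] 0.8028008608354195
```

View pics/w3.png

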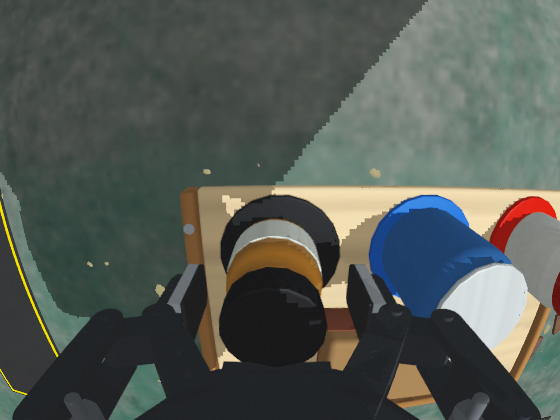

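Run:
```python
from h import *
f=optics.grab_frame("side");show(f,(225,150,365,290),4,"s3.png")
s=status.sense();print(s["t"],s["tcp_pos"],s["contact_force"],s["moment"],s["tau"].round(1))
f=optics.grab_frame("top");show(f,(210,170,350,270),5,"t3.png")
s=status.sense();print(s["t"],s["tcp_pos"],s["contact_force"],s["moment"])
```

```text
7.3 [ 0.44577367 -0.0768509   0.03366774] [ 0.80707059 -1.62595667 10.04322822] [ 0.43528898 -0.09407211 -0.05877439] [  0.6 -41.8 -13.4  -0.3   0.1  -0.1]
7.35 [ 0.4457964  -0.07682399  0.03368375] [ 0.37829619 -0.89954429 10.16713157] [ 0.40743742 -0.13198034 -0.03676954]
```

View pics/s3.png

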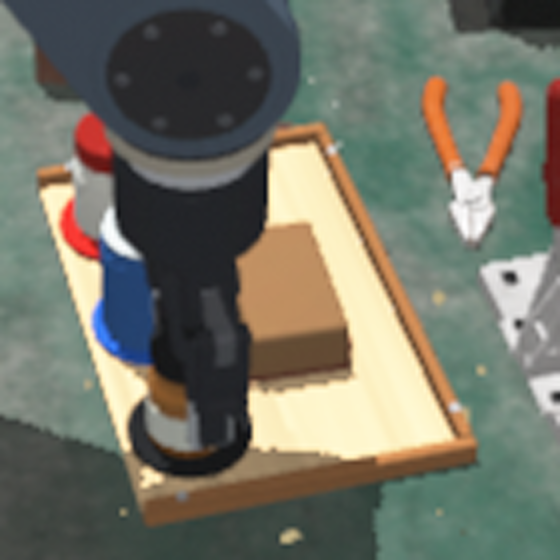

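View pics/t3.png

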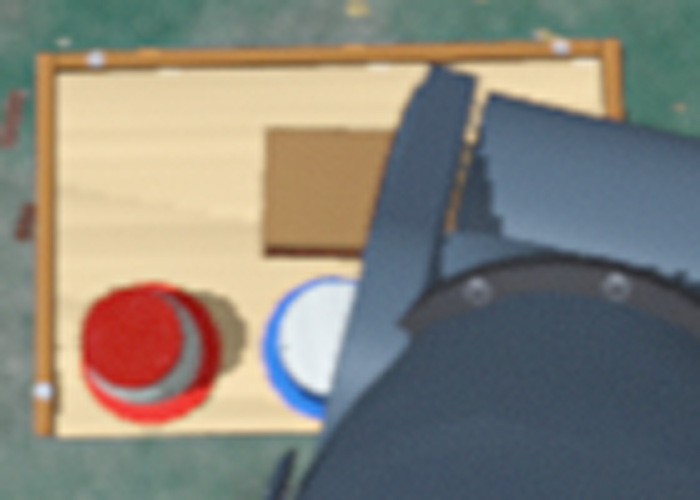

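Run:
```python
from h import *
f=optics.grab_frame("wrist")
print(fplane(f,[(220,325),(326,325),(272,288),(272,360),(272,325)],.083).round(4))
s=status.sense();print(s["tcp_pos"],s["contact_force"])
```

```text
[[ 0.4409 -0.0954  0.083 ]
 [ 0.4407 -0.0572  0.083 ]
 [ 0.4246 -0.0764  0.083 ]
 [ 0.458  -0.0769  0.083 ]
 [ 0.4404 -0.0766  0.083 ]]
[ 0.44579133 -0.07684166  0.03367885] [ 0.73439205 -1.77738431 10.90344829]
```

arm_command --turn '[[0, 0, 0], [0, 0, -10], [0, 0, -10], [0, 0, -10], [0, 0, 0]]' --linear '[[0, 0, -3], [0, 0, 0], [0, 0, 0], [0, 0, 0], [0, 0, 0]]' --grip '[0.2, 0.2, 0.25, 0.25, 0.25]'

```text
t: 8.02
tcp_pos: [0.4443, -0.0762, 0.0638]
eef_rot: [0.001, -0.262, 0.965, -0.005]
contact_force: [-0.1, -0.4, 0.5]
finger_gap: 0.746
```

```bash
cat >> h.py <<'E'
from scipy.spatial.transform import Rotation as Rn
def goto(x,y,z,head=None):
    "prints the tool-frame shift and turn to reach x,y,z; jaw (tool y) heading head deg"
    s=status.sense();q=s["eef_rot"];R=Rn.from_quat([q[1],q[2],q[3],q[0]])
    d=R.inv().apply(np.array([x,y,z])-s["tcp_pos"])*100
    h=np.degrees(np.arctan2(*R.as_matrix()[1::-1,1]))
    if head is None: head=h
    a=np.radians(head);ty=np.array([np.cos(a),np.sin(a),0]);tz=np.array([0,0,-1.]);
    G=Rn.from_matrix(np.c_[np.cross(ty,tz),ty,tz])
    print("t",round(s["t"],2),"pos",s["tcp_pos"].round(4),"head",h.round(2),"shift cm",d.round(2),"turn deg",np.degrees((R.inv()*G).as_rotvec()).round(2),"F",s["contact_force"].round(1),"gap",round(s["finger_gap"],3),"j1,6",s["joint_positions"][[0,5]].round(2))
E
python3 - <<'E'
from h import *
goto(.4425,-.0755,.034,120)
f=optics.grab_frame("wrist");cv2.imwrite("pics/w4.png",f["img"][:,:,::-1]);pts(f,"amber_mid","tin_mid","sander_mid")
E
```

```text
t 8.03 pos [ 0.4443 -0.0762  0.0638] head 120.4 shift cm [0.12 0.18 2.98] turn deg [-0.59 -0.04  0.4 ] F [-0.1 -0.4  0.5] gap 0.746 j1,6 [-0.27 -2.36]
amber_mid [([0.4441, -0.0793, 0.0493], 0.74)]
tin_mid [([0.4387, 0.0063, 0.0504], 0.64)]
sander_mid [([0.5143, -0.0071, 0.0246], 0.82)]
```

View pics/w4.png

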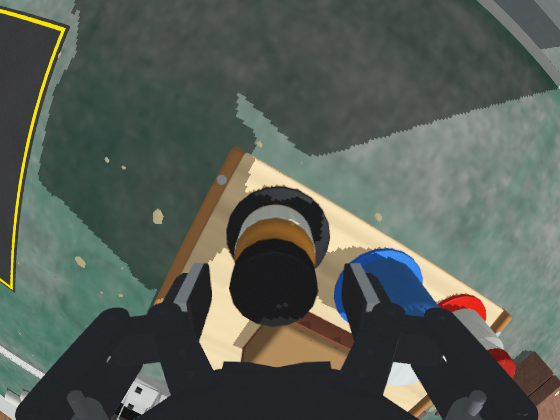

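arm_command --turn '[[-0.6, 0, 0.4], [0, 0, 0], [0, 0, 0]]' --linear '[[0.1, 0.15, 1.4], [0, 0, 1.3], [0, 0, 0]]' --grip '[0.25, 0.25, 0.25]'

```text
t: 8.6
tcp_pos: [0.4424, -0.0754, 0.0345]
eef_rot: [-0.001, -0.256, 0.967, 0.001]
contact_force: [0.8, -0.2, 1.2]
finger_gap: 0.746
```

Run:
```python
from h import *
goto(.4425,-.0765,.034,120)
```

```text
t 8.6 pos [ 0.4424 -0.0754  0.0345] head 119.68 shift cm [ 0.05 -0.1   0.05] turn deg [ 0.08 -0.06 -0.32] F [ 0.8 -0.2  1.2] gap 0.746 j1,6 [-0.27 -2.36]
```

No contact and well placed. Closing now.

arm_command --turn '[[0, 0, 0], [0, 0, 0], [0, 0, 0], [0, 0, 0], [0, 0, 0], [0, 0, 0]]' --linear '[[0, -0.05, 0], [0, 0, 0], [0, 0, 0], [0, 0, 0], [0, 0, 0], [0, 0, 0]]' --grip '[0.65, 0.65, 0.65, 0.65, 0.65, 0.65]'

```text
t: 9.35
tcp_pos: [0.4428, -0.076, 0.0348]
eef_rot: [-0.001, -0.256, 0.967, 0.0]
contact_force: [-0.9, 0.4, -2.0]
finger_gap: 0.495
```

Run:
```python
from h import *
goto(.4425,-.0765,.034,120)
```

```text
t 9.35 pos [ 0.4428 -0.076   0.0348] head 119.65 shift cm [ 0.05 -0.03  0.08] turn deg [ 0.06 -0.05 -0.35] F [-0.9  0.4 -2. ] gap 0.495 j1,6 [-0.27 -2.36]
```

arm_command --turn '[[0, 0, 0], [0, 0, 0], [0, 0, 10], [0, 0, 10], [0, 0, 9.6], [0, 0, 0], [0, 0, 0], [0, 0, 0], [0, 0, 0], [0, 0, 0], [0, 0, 0], [0, 0, 0]]' --linear '[[0, 0, -2], [0, 0, -4], [0, 0, -1], [0, 0, 0], [0, 0, 0], [0, -3, 0], [0.1, -4.7, 0], [0.1, -4.7, 0], [0.2, -4.7, 0], [0.2, -4.7, 0], [0.1, -4, 0], [0, 0, 0]]' --grip '[0.65, 0.65, 0.65, 0.65, 0.65, 0.65, 0.65, 0.65, 0.65, 0.65, 0.65, 0.65]'

```text
t: 10.85
tcp_pos: [0.4307, -0.3416, 0.1065]
eef_rot: [-0.001, 0.008, 1.0, 0.0]
contact_force: [-0.5, 1.1, -1.8]
finger_gap: 0.497
```

Run:
```python
from h import *
goto(.436,-.343,.045,90)
f=optics.grab_frame("side");cv2.imwrite("pics/s5.png",f["img"][:,:,::-1])
```

```text
t 10.85 pos [ 0.4307 -0.3416  0.1065] head 89.12 shift cm [-0.54 -0.13  6.15] turn deg [ 0.03 -0.08 -0.88] F [-0.5  1.1 -1.8] gap 0.497 j1,6 [-0.75 -2.31]
```

View pics/s5.png

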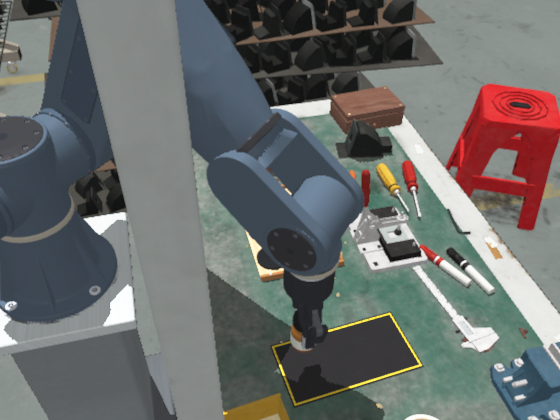

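Jar held upright over the near end of the mat, around (300,335). Lowering.

arm_command --turn '[[0, 0, -0.9], [0, 0, 0], [0, 0, 0], [0, 0, 0], [0, 0, 0]]' --linear '[[-0.5, -0.1, 2], [0, 0, 3], [0, 0, 2], [0, 0, 0.6], [0, 0, 0]]' --grip '[0.65, 0.65, 0.65, 0.65, 0.65]'

```text
t: 11.52
tcp_pos: [0.436, -0.3364, 0.0288]
eef_rot: [-0.002, -0.003, 1.0, 0.002]
contact_force: [0.2, -0.1, -0.6]
finger_gap: 0.501
```

Run:
```python
from h import *
goto(.436,-.343,.0255,90)
```

```text
t 11.53 pos [ 0.436  -0.3364  0.0288] head 90.3 shift cm [ 0.01 -0.66  0.33] turn deg [ 0.18 -0.18  0.3 ] F [ 0.2 -0.1 -0.6] gap 0.501 j1,6 [-0.74 -2.32]
```

arm_command --turn '[[0, 0, 0], [0, 0, 0], [0, 0, 0]]' --linear '[[0, -0.6, 0], [0, 0, 0.3], [0, 0, 0.1]]' --grip '[0.65, 0.65, 0.65]'

```text
t: 11.9
tcp_pos: [0.4369, -0.3433, 0.0264]
eef_rot: [-0.0, -0.003, 1.0, 0.001]
contact_force: [0.2, 0.4, -1.7]
finger_gap: 0.494
```

arm_command --turn '[[0, 0, 0], [0, 0, 0]]' --linear '[[0, 0, 0.13], [0, 0, 0.08]]' --grip '[0.65, 0.65]'

```text
t: 12.15
tcp_pos: [0.437, -0.3434, 0.0246]
eef_rot: [-0.0, -0.003, 1.0, 0.0]
contact_force: [-2.6, 2.8, 8.3]
finger_gap: 0.495
```

arm_command --turn '[[0, 0, 0], [0, 0, 0], [0, 0, 0], [0, 0, 0], [0, 0, 0], [0, 0, 0], [0, 0, 0], [0, 0, 0], [0, 0, 0], [0, 0, 0], [0, 0, 0], [0, 0, 0], [0, 0, 0], [0, 0, 0]]' --linear '[[0, 0, 0], [0, 0, 0], [0, 0, -3], [0, 0, -5], [0, 0, -4], [0, 3, -1], [0, 5, 0], [0, 5, 0], [0, 5, 0], [0, 5, 0], [0, 5, 0], [0, 4, 0], [0, 2, 0], [0, 0, 0]]' --grip '[0.2, 0.2, 0.2, 0.2, 0.2, 0.2, 0.2, 0.2, 0.2, 0.2, 0.2, 0.2, 0.2, 0.2]'

```text
t: 13.9
tcp_pos: [0.436, 0.0058, 0.1605]
eef_rot: [0.003, -0.002, 1.0, -0.001]
contact_force: [0.3, -0.5, -0.2]
finger_gap: 0.805
```

Run:
```python
from h import *
goto(.4425,.008,.041,90)
f=optics.grab_frame("wrist");cv2.imwrite("pics/w6.png",f["img"][:,:,::-1]);pts(f,"amber_mid","tin_mid","sander_mid")
f=optics.grab_frame("side");cv2.imwrite("pics/s6.png",f["img"][:,:,::-1]);pts(f,"amber_mid","tin_mid","sander_mid","mat","pad_black")
```

```text
t 13.9 pos [0.436  0.0058 0.1605] head 90.25 shift cm [-0.58  0.24 11.96] turn deg [-0.09  0.33  0.25] F [ 0.3 -0.5 -0.2] gap 0.805 j1,6 [-0.09 -1.67]
amber_mid []
tin_mid []
sander_mid [([0.518, -0.0064, 0.0237], 0.91)]
amber_mid [([0.4366, -0.3452, 0.0353], 0.89), ([0.4416, 0.0971, 0.0443], 0.23)]
tin_mid [([0.4426, 0.0117, 0.0488], 0.57)]
sander_mid [([0.5159, -0.0022, 0.0213], 0.62)]
mat []
pad_black [([0.4477, -0.0785, 0.0063], 0.93), ([0.437, -0.3412, 0.0355], 0.29)]
```

View pics/w6.png

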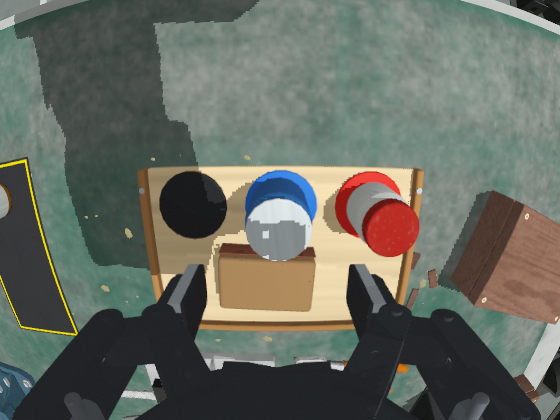

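View pics/s6.png

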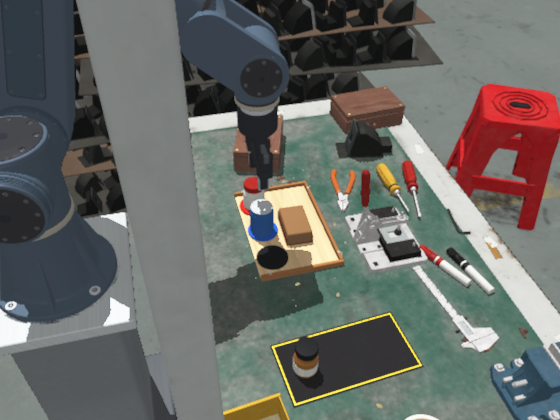

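Run:
```python
from h import *
f=optics.grab_frame("wrist")
print(fplane(f,[(279,229)],.085),fplane(f,[(193,204)],.013),fplane(f,[(390,227)],.079))
print(fplane(f,[(221,258),(316,258),(312,312),(219,308)],.042).round(4))
```

```text
[[0.44103272 0.00764137 0.085     ]] [[ 0.44336058 -0.0736876   0.013     ]] [[0.4420279  0.09295354 0.079     ]]
[[ 0.4855 -0.0441  0.042 ]
 [ 0.4851  0.0412  0.042 ]
 [ 0.5442  0.0406  0.042 ]
 [ 0.5403 -0.0501  0.042 ]]
```

arm_command --turn '[[0, 0.3, 0.2], [0, 0, 0], [0, 0, 0], [0, 0, 0], [0, 0, 0]]' --linear '[[-0.55, 0.2, 2], [0, 0, 3.5], [0, 0, 3], [0, 0, 1], [0, 0, 0]]' --grip '[0.2, 0.2, 0.2, 0.2, 0.2]'

```text
t: 15.08
tcp_pos: [0.4431, 0.0061, 0.064]
eef_rot: [0.001, 0.001, 1.0, -0.001]
contact_force: [0.7, -0.2, 0.1]
finger_gap: 0.802
```

Run:
```python
from h import *
goto(.442,.008,.038,90)
```

```text
t 15.07 pos [0.4431 0.0061 0.064 ] head 89.87 shift cm [0.12 0.2  2.6 ] turn deg [-0.11  0.16 -0.13] F [ 0.7 -0.2  0.1] gap 0.802 j1,6 [-0.09 -1.66]
```

arm_command --turn '[[0, 0, 0], [0, 0, 0], [0, 0, 0]]' --linear '[[0.1, 0.2, 1.0], [0, 0, 1.5], [0, 0, 0]]' --grip '[0.2, 0.2, 0.2]'

```text
t: 15.45
tcp_pos: [0.4432, 0.0081, 0.039]
eef_rot: [0.003, 0.001, 1.0, -0.001]
contact_force: [0.5, -0.2, 0.2]
finger_gap: 0.8
```

Run:
```python
from h import *
goto(.442,.008,.038,90)
```

```text
t 15.45 pos [0.4432 0.0081 0.039 ] head 89.87 shift cm [ 0.13 -0.01  0.1 ] turn deg [-0.12  0.34 -0.13] F [ 0.5 -0.2  0.2] gap 0.8 j1,6 [-0.09 -1.65]
```

arm_command --turn '[[0, 0.3, 0], [0, 0, 0], [0, 0, 0], [0, 0, 0], [0, 0, 0]]' --linear '[[0.1, 0, 0.1], [0, 0, 0], [0, 0, 0], [0, 0, 0], [0, 0, 0]]' --grip '[0.55, 0.55, 0.55, 0.55, 0.55]'

```text
t: 16.08
tcp_pos: [0.4424, 0.008, 0.0384]
eef_rot: [0.0, 0.001, 1.0, -0.001]
contact_force: [0.4, 0.2, -1.4]
finger_gap: 0.594
```

Run:
```python
from h import *
goto(.442,.008,.038,90)
```

```text
t 16.07 pos [0.4424 0.008  0.0384] head 89.86 shift cm [ 0.04 -0.    0.04] turn deg [-0.13  0.04 -0.14] F [ 0.4  0.2 -1.4] gap 0.594 j1,6 [-0.09 -1.65]
```

arm_command --turn '[[0, 0, 0], [0, 0, 0], [0, 0, 0], [0, 0, 0], [0, 0, 0], [0, 0, 0], [0, 0, 0], [0, 0, 0], [0, 0, 0], [0, 0, 0], [0, 0, 0], [0, 0, 0], [0, 0, 0]]' --linear '[[0, 0, -2], [0, 0, -4], [0, 0, -4], [-0.6, -3, 0], [-0.9, -4.5, 0], [-0.9, -4.5, 0], [-0.9, -4.5, 0], [-0.9, -4.5, 0], [-0.9, -4.5, 0], [-0.9, -4.5, 0], [-0.9, -3.2, 0], [-0.6, -1.3, 0], [0, 0, 0]]' --grip '[0.55, 0.55, 0.55, 0.55, 0.55, 0.55, 0.55, 0.55, 0.55, 0.55, 0.55, 0.55, 0.55]'

```text
t: 17.7
tcp_pos: [0.5169, -0.3477, 0.1408]
eef_rot: [-0.001, 0.001, 1.0, -0.001]
contact_force: [-0.6, -0.7, -1.5]
finger_gap: 0.6
```

Run:
```python
from h import *
goto(.516,-.337,.0284,90)
```

```text
t 17.7 pos [ 0.5169 -0.3477  0.1408] head 89.94 shift cm [ 0.08  1.08 11.24] turn deg [-0.06 -0.11 -0.06] F [-0.6 -0.7 -1.5] gap 0.6 j1,6 [-0.67 -2.23]
```

arm_command --turn '[[0, 0, 0], [0, 0, 0], [0, 0, 0], [0, 0, 0], [0, 0, 0], [0, 0, 0]]' --linear '[[0.1, 0.8, 2], [0, 0, 4], [0, 0, 3], [0, 0, 1], [0, 0, 0.5], [0, 0, 0]]' --grip '[0.55, 0.55, 0.55, 0.55, 0.55, 0.55]'

```text
t: 18.45
tcp_pos: [0.5155, -0.3363, 0.0348]
eef_rot: [-0.001, -0.0, 1.0, -0.001]
contact_force: [0.0, -0.8, -1.4]
finger_gap: 0.594
```

Run:
```python
from h import *
goto(.516,-.337,.0284,90)
```

```text
t 18.45 pos [ 0.5155 -0.3363  0.0348] head 90.05 shift cm [-0.05 -0.07  0.64] turn deg [-0.06 -0.07  0.05] F [ 0.  -0.8 -1.4] gap 0.594 j1,6 [-0.65 -2.22]
```

arm_command --turn '[[0, 0, 0], [0, 0, 0], [0, 0, 0], [0, 0, 0]]' --linear '[[0, 0, 0.4], [0, 0, 0.15], [0, 0, 0.1], [0, 0, 0.05]]' --grip '[0.55, 0.55, 0.55, 0.55]'

```text
t: 18.95
tcp_pos: [0.5164, -0.3371, 0.0295]
eef_rot: [0.001, -0.0, 1.0, -0.002]
contact_force: [0.4, -0.3, -2.7]
finger_gap: 0.591
```

arm_command --turn '[[0, 0, 0], [0, 0, 0]]' --linear '[[0, 0, 0.12], [0, 0, 0.06]]' --grip '[0.55, 0.55]'

```text
t: 19.2
tcp_pos: [0.5166, -0.3372, 0.0284]
eef_rot: [0.001, -0.0, 1.0, -0.002]
contact_force: [-4.1, 2.8, 9.8]
finger_gap: 0.592
```

Landed. Releasing, then on to the jar at (.442,.093).

arm_command --turn '[[0, 0, 0], [0, 0, 0], [0, 0, 0], [0, 0, 0], [0, 0, 0], [0, 0, 0], [0, 0, 0], [0, 0, 0], [0, 0, 0], [0, 0, 0], [0, 0, 0], [0, 0, 0], [0, 0, 0], [0, 0, 0], [0, 0, 0], [0, 0, 0]]' --linear '[[0, 0, 0], [0, 0, 0], [0, 0, -3], [0, 0, -5], [0, 0, -4], [0.5, 3, 0], [0.8, 4.8, 0], [0.8, 4.8, 0], [0.8, 4.8, 0], [0.8, 4.8, 0], [0.8, 4.8, 0], [0.8, 4.8, 0], [0.8, 4.8, 0], [0.8, 4, 0], [0.5, 2, 0], [0, 0, 0]]' --grip '[0.2, 0.2, 0.2, 0.2, 0.2, 0.2, 0.2, 0.2, 0.2, 0.2, 0.2, 0.2, 0.2, 0.2, 0.2, 0.2]'

```text
t: 21.2
tcp_pos: [0.4411, 0.1011, 0.1513]
eef_rot: [0.005, 0.0, 1.0, -0.003]
contact_force: [0.6, 0.4, 0.4]
finger_gap: 0.8
```

Run:
```python
from h import *
goto(.442,.0935,.034,90)
f=optics.grab_frame("wrist");cv2.imwrite("pics/w7.png",f["img"][:,:,::-1]);pts(f,"jar_mid")
f=optics.grab_frame("side");cv2.imwrite("pics/s7.png",f["img"][:,:,::-1]);pts(f,"amber_mid","tin_mid","sander_mid","jar_mid")
```

```text
t 21.2 pos [0.4411 0.1011 0.1513] head 89.98 shift cm [ 0.02 -0.7  11.73] turn deg [-0.31  0.54 -0.01] F [0.6 0.4 0.4] gap 0.8 j1,6 [ 0.13 -1.44]
jar_mid []
amber_mid [([0.4345, -0.3434, 0.0349], 0.82)]
tin_mid [([0.5201, -0.335, 0.0399], 0.76)]
sander_mid [([0.5153, -0.0005, 0.0201], 0.88)]
jar_mid [([0.4483, 0.0962, 0.0491], 0.64)]
```

View pics/w7.png

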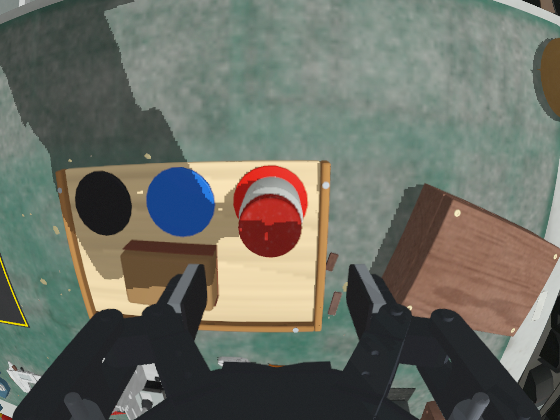

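View pics/s7.png

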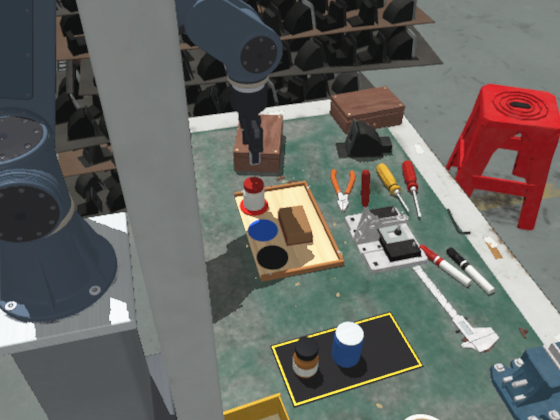

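Run:
```python
from h import *
f=optics.grab_frame("wrist")
print("jar",fplane(f,[(270,225)],.079),"pads",fplane(f,[(181,202),(103,203)],.013))
print("screws",fplane(f,[(457,212),(556,256),(408,307),(513,331)],.062), "mean",fplane(f,[(457,212),(556,256),(408,307),(513,331)],.062).mean(0))
```

```text
jar [[0.44248714 0.09591609 0.079     ]] pads [[ 0.44427382  0.01161743  0.013     ]
 [ 0.44434132 -0.07307668  0.013     ]]
screws [[0.43860082 0.25105596 0.062     ]
 [0.48860569 0.40175248 0.062     ]
 [0.5294544  0.21984083 0.062     ]
 [0.58198576 0.3709352  0.062     ]] mean [0.50966167 0.31089612 0.062     ]
```

arm_command --turn '[[-0.3, 0.5, 0], [0, 0, 0], [0, 0, 0], [0, 0, 0], [0, 0, 0]]' --linear '[[0, -0.7, 2], [0, 0, 3.5], [0, 0, 3], [0, 0, 1], [0, 0, 0]]' --grip '[0.2, 0.2, 0.2, 0.2, 0.2]'

```text
t: 22.22
tcp_pos: [0.4433, 0.0909, 0.0548]
eef_rot: [0.001, 0.003, 1.0, 0.0]
contact_force: [-0.4, -0.3, 0.8]
finger_gap: 0.794
```

Run:
```python
from h import *
goto(.442,.0935,.034,90)
```

```text
t 22.23 pos [0.4433 0.0909 0.0548] head 89.67 shift cm [0.13 0.25 2.08] turn deg [ 0.01  0.17 -0.33] F [-0.4 -0.3  0.8] gap 0.794 j1,6 [ 0.1  -1.47]
```

arm_command --turn '[[0, 0.1, -0.3], [0, 0, 0], [0, 0, 0], [0, 0, 0]]' --linear '[[0.1, 0.3, 1.2], [0, 0, 1.0], [0, 0, 0.2], [0, 0, 0]]' --grip '[0.2, 0.2, 0.2, 0.2]'

```text
t: 22.72
tcp_pos: [0.4436, 0.0944, 0.031]
eef_rot: [0.002, 0.0, 1.0, 0.0]
contact_force: [-0.3, 0.4, 0.1]
finger_gap: 0.801
```

Run:
```python
from h import *
goto(.442,.0945,.03,90)
```

```text
t 22.73 pos [0.4436 0.0944 0.031 ] head 90.0 shift cm [0.16 0.01 0.1 ] turn deg [ 0.03  0.25 -0.  ] F [-0.3  0.4  0.1] gap 0.801 j1,6 [ 0.11 -1.46]
```

arm_command --turn '[[0, 0.2, 0], [0, 0, 0], [0, 0, 0], [0, 0, 0], [0, 0, 0]]' --linear '[[0.12, 0, 0.1], [0, 0, 0], [0, 0, 0], [0, 0, 0], [0, 0, 0]]' --grip '[0.57, 0.57, 0.57, 0.57, 0.57]'

```text
t: 23.35
tcp_pos: [0.4424, 0.0944, 0.0303]
eef_rot: [0.001, 0.0, 1.0, 0.0]
contact_force: [-0.1, 0.1, -1.5]
finger_gap: 0.574
```

Run:
```python
from h import *
goto(.442,.0945,.03,90)
```

```text
t 23.35 pos [0.4424 0.0944 0.0303] head 90.0 shift cm [0.04 0.01 0.03] turn deg [ 0.04  0.06 -0.  ] F [-0.1  0.1 -1.5] gap 0.574 j1,6 [ 0.11 -1.46]
```

arm_command --turn '[[0, 0, 0], [0, 0, 0], [0, 0, 0], [0, 0, 0], [0, 0, 0], [0, 0, 0], [0, 0, 0], [0, 0, 0], [0, 0, 0], [0, 0, 0], [0, 0, 0], [0, 0, 0], [0, 0, 0], [0, 0, 0], [0, 0, 0]]' --linear '[[0, 0, -2], [0, 0, -4], [0, 0, -4], [0, -3, 0], [-0.5, -4.5, 0], [-0.5, -4.5, 0], [-1, -4.5, 0], [-1.5, -4.5, 0], [-2, -4.5, 0], [-2, -4.5, 0], [-2, -4.5, 0], [-2, -4.3, 0], [-2, -2.2, 0], [-1.2, -1, 0], [0, 0, 0]]' --grip '[0.57, 0.57, 0.57, 0.57, 0.57, 0.57, 0.57, 0.57, 0.57, 0.57, 0.57, 0.57, 0.57, 0.57, 0.57]'

```text
t: 25.22
tcp_pos: [0.591, -0.3392, 0.1304]
eef_rot: [-0.002, -0.0, 1.0, 0.001]
contact_force: [-0.5, 0.5, -2.1]
finger_gap: 0.577
```

Run:
```python
from h import *
goto(.595,-.332,.0203,90)
```

```text
t 25.23 pos [ 0.591  -0.3392  0.1304] head 90.04 shift cm [-0.44  0.69 11.02] turn deg [ 0.14 -0.17  0.04] F [-0.5  0.5 -2.1] gap 0.577 j1,6 [-0.59 -2.16]
```

arm_command --turn '[[0, 0, 0], [0, 0, 0], [0, 0, 0], [0, 0, 0], [0, 0, 0], [0, 0, 0]]' --linear '[[-0.4, 0.4, 2], [0, 0, 4], [0, 0, 3], [0, 0, 0.8], [0, 0, 0.4], [0, 0, 0]]' --grip '[0.57, 0.57, 0.57, 0.57, 0.57, 0.57]'

```text
t: 25.98
tcp_pos: [0.5929, -0.33, 0.0225]
eef_rot: [-0.003, -0.001, 1.0, 0.002]
contact_force: [-0.3, 0.3, -2.2]
finger_gap: 0.578
```

Run:
```python
from h import *
goto(.595,-.332,.0203,90)
```

```text
t 25.98 pos [ 0.5929 -0.33    0.0225] head 90.16 shift cm [-0.21 -0.2   0.21] turn deg [ 0.27 -0.34  0.16] F [-0.3  0.3 -2.2] gap 0.578 j1,6 [-0.58 -2.15]
```

arm_command --turn '[[0.2, -0.3, 0], [0, 0, 0], [0, 0, 0]]' --linear '[[-0.2, -0.2, 0.05], [0, 0, 0.12], [0, 0, 0.05]]' --grip '[0.57, 0.57, 0.57]'

```text
t: 26.35
tcp_pos: [0.5961, -0.3329, 0.0225]
eef_rot: [0.001, -0.001, 1.0, -0.001]
contact_force: [0.6, -0.5, -1.9]
finger_gap: 0.574
```

arm_command --turn '[[0, 0, 0], [0, 0, 0], [0, 0, 0]]' --linear '[[0, 0, 0.13], [0, 0, 0.08], [0, 0, 0.05]]' --grip '[0.57, 0.57, 0.57]'

```text
t: 26.72
tcp_pos: [0.5963, -0.333, 0.0204]
eef_rot: [0.002, -0.001, 1.0, -0.001]
contact_force: [-3.0, 1.7, 5.5]
finger_gap: 0.573
```

arm_command --turn '[[0, 0, 0], [0, 0, 0], [0, 0, 0], [0, 0, 0], [0, 0, 0], [0, 0, 0], [0, 0, 0], [0, 0, 0], [0, 0, 0], [0, 0, 0], [0, 0, 0], [0, 0, 0], [0, 0, 0], [0, 0, 0]]' --linear '[[0, 0, 0], [0, 0, 0], [0, 0, -3], [0, 0, -5], [0, 0, -5], [1.3, 3, 0], [1.3, 4.5, 0], [1.3, 4.5, 0], [1.3, 4.5, 0], [1, 4.5, 0], [1, 4.5, 0], [0.8, 4, 0], [0.4, 2, 0], [0, 0, 0]]' --grip '[0.2, 0.2, 0.2, 0.2, 0.2, 0.2, 0.2, 0.2, 0.2, 0.2, 0.2, 0.2, 0.2, 0.2]'

```text
t: 28.48
tcp_pos: [0.5092, -0.0096, 0.155]
eef_rot: [0.005, -0.001, 1.0, -0.002]
contact_force: [0.1, -0.2, -0.0]
finger_gap: 0.802
```

arm_command --turn '[[0, 0, 10], [0, 0, 10], [0, 0, 10], [0, 0, 10], [0, 0, 10], [0, 0, 10], [0, 0, 10], [0, 0, 10], [0, 0, 8], [0, 0, 4], [0, 0, 0]]' --linear '[[0, 0, 0], [0, 0, 0], [0, 0, 0], [0, 0, 0], [0, 0, 0], [0, 0, 0], [0, 0, 0], [0, 0, 0], [0, 0, 0], [0, 0, 0], [0, 0, 0]]' --grip '[0.08, 0.08, 0.08, 0.08, 0.08, 0.08, 0.08, 0.08, 0.08, 0.08, 0.08]'

```text
t: 29.85
tcp_pos: [0.5127, -0.0193, 0.1561]
eef_rot: [0.007, 0.739, 0.674, 0.003]
contact_force: [-0.0, 0.7, 0.2]
finger_gap: 0.921
```

Run:
```python
from h import *
goto(.5135,-.004,.012,-2)
f=optics.grab_frame("wrist");np.save("w.npy",f,allow_pickle=True);cv2.imwrite("pics/w8.png",f["img"][:,:,::-1]);pts(f,"sander_mid","lid_top","pad_red","pad_blue","pad_black")
f=optics.grab_frame("side");cv2.imwrite("pics/s8.png",f["img"][:,:,::-1]);pts(f,"amber_mid","tin_mid","sander_mid","jar_mid","pad_red","pad_blue","pad_black")
```

```text
t 29.85 pos [ 0.5127 -0.0193  0.1561] head -5.31 shift cm [ 1.59 -0.28 14.4 ] turn deg [ 0.86  0.29 -3.31] F [-0.   0.7  0.2] gap 0.921 j1,6 [-0.13 -0.03]
sander_mid [([0.5162, -0.0055, 0.0285], 0.77), ([0.4441, 0.0948, 0.0051], 0.43)]
lid_top []
pad_red [([0.4438, 0.0938, 0.005], 0.83)]
pad_blue [([0.4428, 0.0124, 0.009], 0.82)]
pad_black [([0.4475, -0.0757, 0.0061], 0.67)]
amber_mid [([0.4358, -0.3452, 0.035], 0.57)]
tin_mid [([0.5175, -0.3338, 0.0385], 0.69)]
sander_mid [([0.5128, -0.0006, 0.0215], 0.72)]
jar_mid [([0.5973, -0.3347, 0.0374], 0.68)]
pad_red [([0.4425, 0.0971, 0.007], 0.67)]
pad_blue [([0.4467, 0.0154, 0.0079], 0.57)]
pad_black [([0.4454, -0.078, 0.0056], 0.57)]
```

View pics/w8.png

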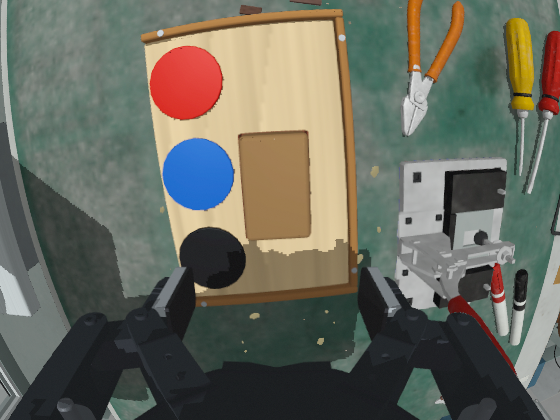

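View pics/s8.png

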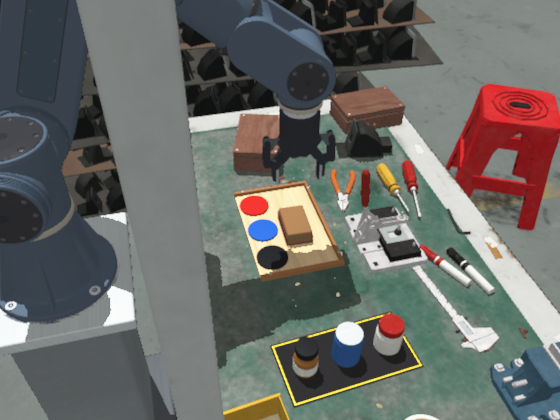

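All three containers stand on the mat. The wrist view shows the pads and sander clearly: sander corners about (239,134), (308,130), (311,236), (247,241). Measuring precisely.

```bash
cat > pads.py <<'E'
from h import *
f=np.load("w.npy",allow_pickle=True).item()
i=f["img"].astype(int);R,G,B=i[...,0],i[...,1],i[...,2]
def c(m,box,z):
    k=blobs(m,1,box)[0];p=fplane(f,k[:,0],z)[:,:2].astype(np.float32);e=cv2.minEnclosingCircle(p);r=cv2.fitEllipse(p);print(np.round(r[0],4),np.round(r[1],4),np.round(e[0],4))
c((R>150)&(G<80)&(B<80),(140,30,235,130),.013)
c((B>120)&(R<80),(150,120,240,220),.013)
c((R<60)&(G<60)&(B<60),(175,222,250,288),.013)
S=fplane(f,[(239,134),(308,130),(311,236),(247,241)],.042);print(S.round(4),S.mean(0))
v=S[0]+S[1]-S[2]-S[3];print(np.degrees(np.arctan2(v[1],v[0])))
E
python3 pads.py
```

```text
[0.4443 0.0953] [0.0638 0.0664] [0.4448 0.0958]
[0.4455 0.0111] [0.0655 0.066 ] [0.4455 0.011 ]
[ 0.4434 -0.0754] [0.0626 0.078 ] [ 0.4383 -0.0803]
[[ 0.4911  0.0447  0.042 ]
 [ 0.5454  0.0427  0.042 ]
 [ 0.5419 -0.0467  0.042 ]
 [ 0.4869 -0.0459  0.042 ]] [ 0.51631913 -0.00126468  0.042     ]
87.53836070651171
```

arm_command --turn '[[0.8, 0.3, -3.3], [0, 0, 0], [0, 0, 0], [0, 0, 0], [0, 0, 0]]' --linear '[[1.5, 0, 2], [0, 0, 3.5], [0, 0, 3], [0, 0, 1], [0, 0, 0]]' --grip '[0.08, 0.08, 0.08, 0.08, 0.08]'

```text
t: 31.18
tcp_pos: [0.5154, -0.0032, 0.0597]
eef_rot: [0.001, 0.718, 0.696, 0.001]
contact_force: [0.9, -0.5, 0.4]
finger_gap: 0.916
```

Run:
```python
from h import *
goto(.5138,-.004,.012,-2.2)
```

```text
t 31.18 pos [ 0.5154 -0.0032  0.0597] head -1.86 shift cm [-0.09 -0.17  4.77] turn deg [ 0.18 -0.02  0.34] F [ 0.9 -0.5  0.4] gap 0.916 j1,6 [-0.1  -0.06]
```

arm_command --turn '[[0.2, 0, 0.3], [0, 0, 0], [0, 0, 0], [0, 0, 0], [0, 0, 0]]' --linear '[[-0.1, -0.1, 1], [0, 0, 1.5], [0, 0, 1], [0, 0, 0.6], [0, 0, 0]]' --grip '[0.08, 0.08, 0.08, 0.08, 0.08]'

```text
t: 31.8
tcp_pos: [0.5156, -0.0044, 0.0178]
eef_rot: [0.001, 0.72, 0.693, 0.001]
contact_force: [-0.2, 0.9, -0.1]
finger_gap: 0.919
```

Run:
```python
from h import *
goto(.5138,-.004,.013,-2.2)
f=optics.grab_frame("side");show(f,(225,130,375,290),4,"s9.png")
f=optics.grab_frame("wrist");cv2.imwrite("pics/w9.png",f["img"][:,:,::-1])
```

```text
t 31.8 pos [ 0.5156 -0.0044  0.0178] head -2.19 shift cm [ 0.04 -0.18  0.48] turn deg [ 0.14 -0.    0.01] F [-0.2  0.9 -0.1] gap 0.919 j1,6 [-0.1  -0.06]
```

View pics/s9.png

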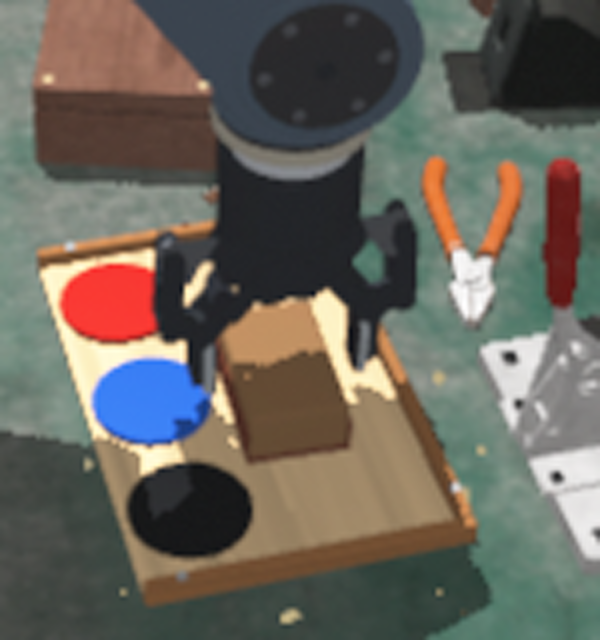

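View pics/w9.png

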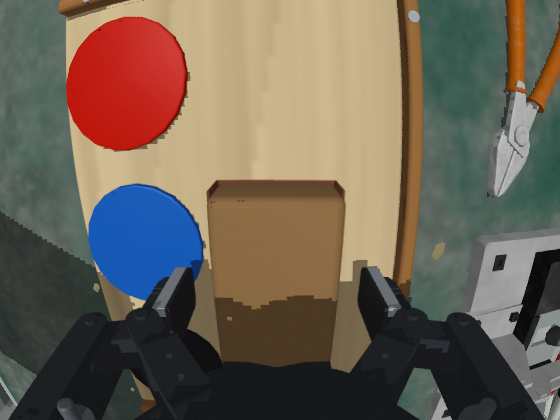

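arm_command --turn '[[0.1, 0, 0], [0, 0, 0], [0, 0, 0], [0, 0, 0], [0, 0, 0], [0, 0, 0], [0, 0, 0]]' --linear '[[0, -0.1, 0.35], [0, 0, 0.1], [0, 0, 0], [0, 0, 0], [0, 0, 0], [0, 0, 0], [0, 0, 0]]' --grip '[0.08, 0.08, 0.45, 0.45, 0.45, 0.45, 0.45]' --newtons 30

```text
t: 32.78
tcp_pos: [0.5152, -0.0044, 0.0143]
eef_rot: [0.001, 0.72, 0.693, 0.001]
contact_force: [-0.0, 0.4, 0.2]
finger_gap: 0.648
```

Run:
```python
from h import *
goto(.5138,-.004,.013,-2.2)
```

```text
t 32.77 pos [ 0.5152 -0.0044  0.0143] head -2.18 shift cm [ 0.04 -0.15  0.13] turn deg [0.16 0.   0.02] F [-0.   0.4  0.2] gap 0.648 j1,6 [-0.1  -0.06]
```

arm_command --turn '[[0, 0, 0], [0, 0, 0], [0, 0, 0], [0, 0, 0], [0, 0, 8], [0, 0, 7.7], [0, 0, 0]]' --linear '[[0, 0, -1], [0, 0, -3], [0, 0, -4], [0, 0, -4], [0, 0, -1], [0, 0, 0], [0, 0, 0]]' --grip '[0.45, 0.45, 0.45, 0.45, 0.45, 0.45, 0.45]'

```text
t: 33.65
tcp_pos: [0.5148, -0.0044, 0.1525]
eef_rot: [0.002, 0.81, 0.586, 0.002]
contact_force: [0.7, 0.2, -1.0]
finger_gap: 0.653
```

Run:
```python
from h import *
goto(.507,.310,.13,-17.9)
```

```text
t 33.65 pos [ 0.5148 -0.0044  0.1525] head -18.24 shift cm [ 29.61 -10.6    2.24] turn deg [ 0.29 -0.07 -0.34] F [ 0.7  0.2 -1. ] gap 0.653 j1,6 [-0.1   0.22]
```

arm_command --turn '[[0, 0, 0], [0, 0, 0], [0, 0, 0], [0, 0, 0], [0, 0, 0], [0, 0, 0], [0, 0, 0], [0, 0, 0], [0, 0, 0], [0, 0, 0]]' --linear '[[2, -0.7, 0], [4, -1.4, 0], [4, -1.4, 0], [4, -1.4, 0], [4, -1.4, 0], [4, -1.4, 0], [3.6, -1.4, 0], [2.5, -0.9, 0], [1.5, -0.6, 0], [0, 0, 0]]' --grip '[0.45, 0.45, 0.45, 0.45, 0.45, 0.45, 0.45, 0.45, 0.45, 0.45]'

```text
t: 34.9
tcp_pos: [0.5012, 0.3188, 0.1528]
eef_rot: [0.002, 0.801, 0.599, 0.001]
contact_force: [0.3, 0.3, -0.7]
finger_gap: 0.648
```

Run:
```python
from h import *
goto(.507,.310,.0683,-17.9)
f=optics.grab_frame("top");show(f,(80,130,360,280),2,"t10.png")
f=optics.grab_frame("side");show(f,(215,60,375,220),4,"s10.png")
f=optics.grab_frame("wrist");cv2.imwrite("pics/w10.png",f["img"][:,:,::-1])
```

```text
t 34.9 pos [0.5012 0.3188 0.1528] head -16.43 shift cm [-0.68  0.77  8.46] turn deg [0.21 0.03 1.47] F [ 0.3  0.3 -0.7] gap 0.648 j1,6 [0.49 0.78]
```

View pics/w10.png

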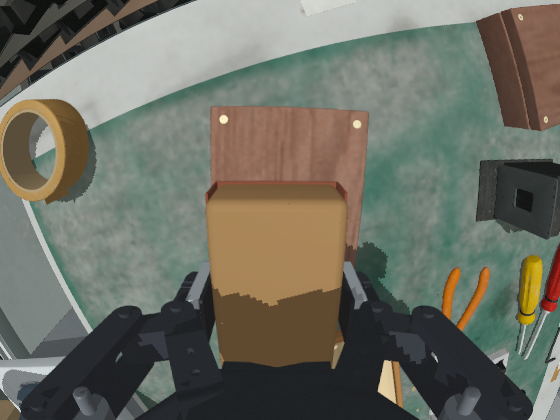

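View pics/s10.png

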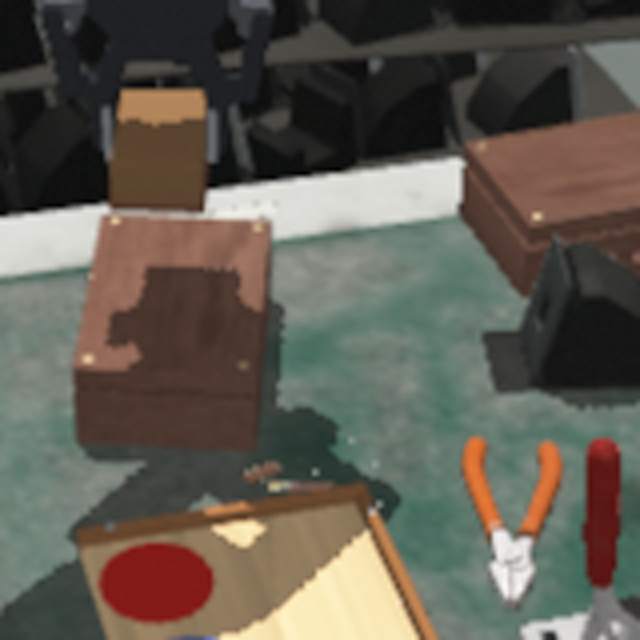

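Run:
```python
from h import *
f=optics.grab_frame("side");g=optics.grab_frame("wrist")
S=plane(f,np.array([(116,221),(259,229),(88,359),(243,366)])/4+[215,60]-.375,.062);print(S.round(4),S.mean(0))
W=fplane(g,[(223,119),(357,124)],.062);print(W.round(4),W.mean(0))
v=S[1]-S[0]+S[3]-S[2];print(np.degrees(np.arctan2(v[1],v[0])));v=W[1]-W[0];print(np.degrees(np.arctan2(v[1],v[0])))
```

```text
[[0.4876 0.3983 0.062 ]
 [0.5786 0.3659 0.062 ]
 [0.4377 0.2499 0.062 ]
 [0.5294 0.2198 0.062 ]] [0.50833356 0.30846223 0.062     ]
[[0.4867 0.4    0.062 ]
 [0.5788 0.3695 0.062 ]] [0.53274202 0.38476583 0.062     ]
-18.86337971097745
-18.330961328941406
```

arm_command --turn '[[0.2, 0, 1.5], [0, 0, 0], [0, 0, 0]]' --linear '[[-0.7, 0.75, 1.5], [0, 0, 2.5], [0, 0, 0]]' --grip '[0.45, 0.45, 0.45]'

```text
t: 35.52
tcp_pos: [0.5078, 0.3057, 0.1106]
eef_rot: [0.0, 0.811, 0.585, -0.001]
contact_force: [0.6, -1.3, -0.1]
finger_gap: 0.65
```

Run:
```python
from h import *
goto(.5075,.310,.0683,-17.9)
```

```text
t 35.52 pos [0.5078 0.3057 0.1106] head -18.41 shift cm [ 0.41 -0.16  4.23] turn deg [-0.01  0.07 -0.51] F [ 0.6 -1.3 -0.1] gap 0.65 j1,6 [0.46 0.79]
```

arm_command --turn '[[0, 0, 0], [0, 0, 0], [0, 0, 0], [0, 0, 0]]' --linear '[[0.4, -0.15, 1], [0, 0, 1.6], [0, 0, 0.8], [0, 0, 0]]' --grip '[0.45, 0.45, 0.45, 0.45]'

```text
t: 36.02
tcp_pos: [0.5083, 0.3098, 0.0749]
eef_rot: [0.0, 0.811, 0.584, -0.0]
contact_force: [0.7, 0.6, 0.1]
finger_gap: 0.648
```

Run:
```python
from h import *
goto(.5075,.310,.0683,-18.2)
f=optics.grab_frame("side");show(f,(215,60,375,220),4,"s11.png")
f=optics.grab_frame("wrist");cv2.imwrite("pics/w11.png",f["img"][:,:,::-1])
```

```text
t 36.02 pos [0.5083 0.3098 0.0749] head -18.48 shift cm [-0.01 -0.08  0.66] turn deg [ 0.02  0.03 -0.28] F [0.7 0.6 0.1] gap 0.648 j1,6 [0.47 0.79]
```

View pics/s11.png

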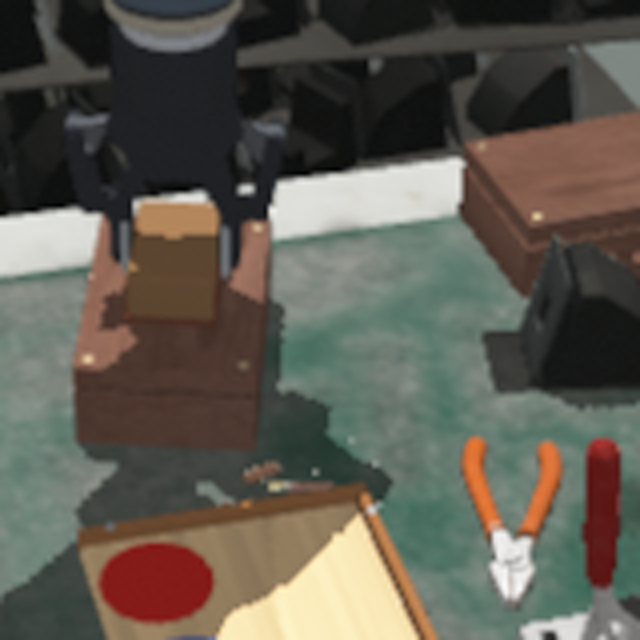

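View pics/w11.png

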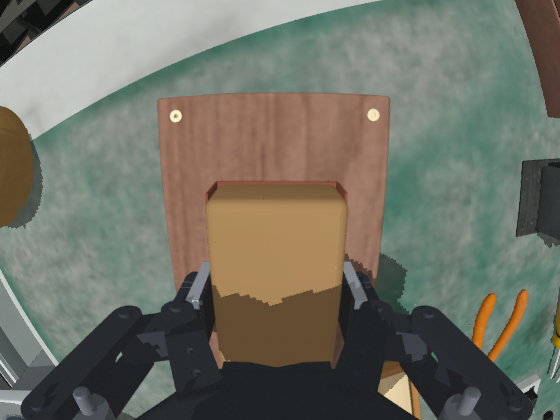

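arm_command --turn '[[0, 0, 0], [0, 0, 0], [0, 0, 0], [0, 0, 0]]' --linear '[[0, 0, 0.3], [0, 0, 0.2], [0, 0, 0.1], [0, 0, 0.06]]' --grip '[0.45, 0.45, 0.45, 0.45]'

```text
t: 36.62
tcp_pos: [0.5091, 0.3103, 0.0697]
eef_rot: [0.001, 0.811, 0.584, 0.001]
contact_force: [-0.1, -0.2, -1.2]
finger_gap: 0.649
```

arm_command --turn '[[0, 0, 0], [0, 0, 0]]' --linear '[[0, 0, 0.1], [0, 0, 0.07]]' --grip '[0.45, 0.45]'

```text
t: 36.88
tcp_pos: [0.5091, 0.3103, 0.0683]
eef_rot: [0.001, 0.811, 0.584, 0.001]
contact_force: [-2.5, -1.6, 8.6]
finger_gap: 0.65
```

arm_command --turn '[[0, 0, 0], [0, 0, 0], [0, 0, 0], [0, 0, 0], [0, 0, 0], [0, 0, 0]]' --linear '[[0, 0, 0], [0, 0, 0], [0, 0, 0], [0, 0, -2], [0, 0, -5], [0, 0, -3]]' --grip '[0.08, 0.08, 0.08, 0.08, 0.08, 0.08]'

```text
t: 37.62
tcp_pos: [0.5083, 0.3099, 0.1719]
eef_rot: [0.0, 0.811, 0.584, 0.0]
contact_force: [0.5, 0.2, -0.5]
finger_gap: 0.92
```

Run:
```python
from h import *
goto(.4,.0,.16,0)
f=optics.grab_frame("side");show(f,(215,60,375,220),4,"s12.png");pts(f,"sander_mid","lid_top")
f=optics.grab_frame("wrist");cv2.imwrite("pics/w12.png",f["img"][:,:,::-1]);pts(f,"sander_mid","lid_top")
```

```text
t 37.62 pos [0.5083 0.3099 0.1719] head -18.48 shift cm [-32.83  -0.45   1.19] turn deg [  0.03   0.02 -18.48] F [ 0.5  0.2 -0.5] gap 0.92 j1,6 [0.47 0.79]
sander_mid [([0.5091, 0.3138, 0.0725], 0.6)]
lid_top [([0.5056, 0.309, 0.0608], 0.96)]
sander_mid [([0.509, 0.3103, 0.082], 0.95)]
lid_top []
```

View pics/s12.png

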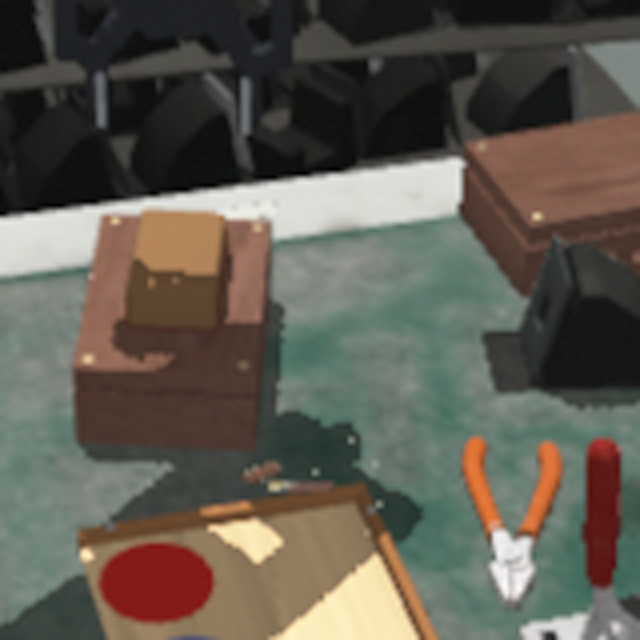

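View pics/w12.png

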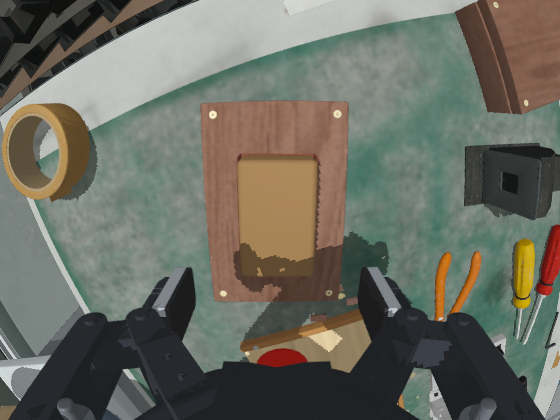

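Run:
```python
from h import *
g=optics.grab_frame("wrist");f=optics.grab_frame("side")
S=fplane(g,[(239,156),(318,156),(314,277),(243,273)],.096);L=fplane(g,[(212,114),(337,114),(223,294),(328,293)],.062)
print(S.mean(0),L.mean(0));v=S[1]-S[0]+S[2]-S[3];u=L[1]-L[0]+L[3]-L[2];print(np.degrees(np.arctan2(v[1],v[0])),np.degrees(np.arctan2(u[1],u[0])))
S=plane(f,np.array([(143,211),(224,213),(218,277),(133,270)])/4+[215,60]-.375,.096);print("side",S.mean(0))
```

```text
[0.51026249 0.3141661  0.096     ] [0.50606754 0.31045208 0.062     ]
-20.312642373121285 -18.14136122263589
side [0.51145708 0.31255731 0.096     ]
```

arm_command --turn '[[0, 0, -10], [0, 0, -10], [0, 0, -10], [0, 0, -10], [0, 0, -10], [0, 0, -10], [0, 0, -10], [0, 0, -10], [0, 0, -10], [0, 0, -10], [0, 0, -8], [0, 0, 0]]' --linear '[[0, 0, 0], [0, 0, 0], [0, 0, 0], [0, 0, 0], [0, 0, 0], [0, 0, 0], [0, 0, 0], [0, 0, 0], [0, 0, 0], [0, 0, 0], [0, 0, 0], [0, 0, 0]]' --grip '[0.2, 0.2, 0.2, 0.2, 0.2, 0.2, 0.2, 0.2, 0.2, 0.2, 0.2, 0.2]' --newtons 40

```text
t: 39.52
tcp_pos: [0.5038, 0.3075, 0.1577]
eef_rot: [-0.01, -0.026, 1.0, -0.005]
contact_force: [-0.2, -1.0, -0.1]
finger_gap: 0.801
```

Run:
```python
from h import *
goto(.5963,-.333,.15,90)
```

```text
t 39.52 pos [0.5038 0.3075 0.1577] head 93.02 shift cm [ -5.89 -64.44   1.27] turn deg [-0.57 -1.13  3.02] F [-0.2 -1.  -0.1] gap 0.801 j1,6 [ 0.47 -1.15]
```

arm_command --turn '[[-0.6, -1.1, 3], [0, 0, 0], [0, 0, 0], [0, 0, 0], [0, 0, 0], [0, 0, 0], [0, 0, 0], [0, 0, 0], [0, 0, 0], [0, 0, 0], [0, 0, 0], [0, 0, 0], [0, 0, 0], [0, 0, 0], [0, 0, 0], [0, 0, 0]]' --linear '[[0, -2, -1], [0, -4.5, 0], [0, -5, 0], [0, -5, 0], [0, -5, 0], [0, -5, 0], [0, -5, 0], [0, -5, 0], [-1, -5, 0], [-1.5, -5, 0], [-1.5, -5, 0], [-1.5, -5, 0], [-1.5, -4.5, 0], [-1.5, -2.5, 0], [-0.7, -1, 0], [0, 0, 0]]' --grip '[0.2, 0.2, 0.2, 0.2, 0.2, 0.2, 0.2, 0.2, 0.2, 0.2, 0.2, 0.2, 0.2, 0.2, 0.2, 0.2]'

```text
t: 41.52
tcp_pos: [0.5684, -0.3743, 0.1758]
eef_rot: [0.007, 0.039, 0.999, -0.002]
contact_force: [-0.1, -0.2, -0.6]
finger_gap: 0.802
```

Run:
```python
from h import *
goto(.5963,-.333,.0204,90)
f=optics.grab_frame("wrist");np.save("w.npy",f,allow_pickle=True);cv2.imwrite("pics/w13.png",f["img"][:,:,::-1]);pts(f,"jar_mid","tin_mid","amber_mid")
```

```text
t 41.52 pos [ 0.5684 -0.3743  0.1758] head 85.58 shift cm [-2.24  4.37 15.56] turn deg [-0.2   0.82 -4.42] F [-0.1 -0.2 -0.6] gap 0.802 j1,6 [-0.65 -2.15]
jar_mid [([0.6, -0.332, 0.0365], 0.72)]
tin_mid []
amber_mid [([0.4377, -0.3453, 0.0391], 0.75)]
```

View pics/w13.png

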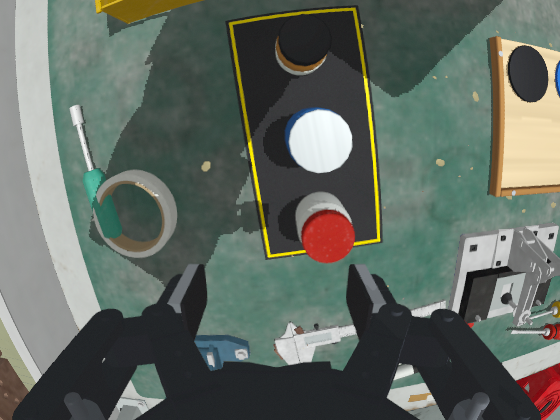

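arm_command --turn '[[-0.2, 0.8, -4.4], [0, 0, 0], [0, 0, 0], [0, 0, 0], [0, 0, 0], [0, 0, 0], [0, 0, 0]]' --linear '[[0, 0, 0], [-1.4, 2, 2], [-1.4, 2.1, 2], [0, 0, 3], [0, 0, 3], [0, 0, 1], [0, 0, 0]]' --grip '[0.2, 0.2, 0.2, 0.2, 0.2, 0.2, 0.2]'

```text
t: 42.6
tcp_pos: [0.5991, -0.3208, 0.0603]
eef_rot: [-0.0, -0.002, 1.0, 0.001]
contact_force: [-0.1, -1.2, 0.5]
finger_gap: 0.798
```

Run:
```python
from h import *
goto(.5963,-.333,.0204,90)
f=optics.grab_frame("wrist");np.save("w.npy",f,allow_pickle=True);cv2.imwrite("pics/w14.png",f["img"][:,:,::-1])
```

```text
t 42.6 pos [ 0.5991 -0.3208  0.0603] head 90.21 shift cm [ 0.28 -1.23  3.98] turn deg [ 0.12 -0.05  0.21] F [-0.1 -1.2  0.5] gap 0.798 j1,6 [-0.56 -2.14]
```

View pics/w14.png

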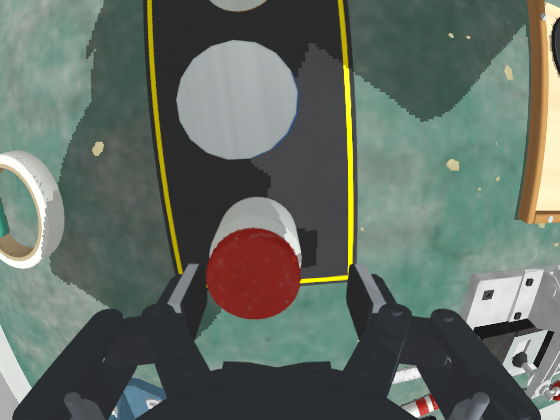

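arm_command --turn '[[0, 0, 0], [0, 0, 0], [0, 0, 0]]' --linear '[[0, 0, -1], [0.3, -1.2, 0], [0, 0, 0]]' --grip '[0.2, 0.2, 0.2]'

```text
t: 43.02
tcp_pos: [0.5971, -0.3345, 0.0744]
eef_rot: [0.002, -0.001, 1.0, -0.0]
contact_force: [-0.0, -0.0, -0.0]
finger_gap: 0.8
```

Run:
```python
from h import *
goto(.5963,-.333,.0204,90)
```

```text
t 43.02 pos [ 0.5971 -0.3345  0.0744] head 90.17 shift cm [0.1  0.15 5.4 ] turn deg [-0.02  0.19  0.17] F [-0. -0. -0.] gap 0.8 j1,6 [-0.58 -2.15]
```

arm_command --turn '[[0, 0.2, 0], [0, 0, 0], [0, 0, 0], [0, 0, 0], [0, 0, 0]]' --linear '[[0.1, 0.15, 1.5], [0, 0, 2], [0, 0, 1.3], [0, 0, 0.5], [0, 0, 0]]' --grip '[0.2, 0.2, 0.2, 0.2, 0.2]'

```text
t: 43.65
tcp_pos: [0.5951, -0.3324, 0.016]
eef_rot: [-0.001, -0.001, 1.0, 0.001]
contact_force: [0.5, 0.5, -0.7]
finger_gap: 0.803
```

Run:
```python
from h import *
goto(.5963,-.333,.0204,90)
```

```text
t 43.65 pos [ 0.5951 -0.3324  0.016 ] head 90.15 shift cm [-0.12 -0.06 -0.45] turn deg [ 0.07 -0.16  0.15] F [ 0.5  0.5 -0.7] gap 0.803 j1,6 [-0.58 -2.15]
```

arm_command --turn '[[0, -0.1, 0], [0, 0, 0], [0, 0, 0], [0, 0, 0], [0, 0, 0], [0, 0, 0]]' --linear '[[-0.12, -0.05, -0.4], [0, 0, 0], [0, 0, 0], [0, 0, 0], [0, 0, 0], [0, 0, 0]]' --grip '[0.2, 0.57, 0.57, 0.57, 0.57, 0.57]'

```text
t: 44.4
tcp_pos: [0.5968, -0.3331, 0.0213]
eef_rot: [0.0, -0.001, 1.0, 0.0]
contact_force: [0.2, -0.2, -1.3]
finger_gap: 0.575
```

Run:
```python
from h import *
goto(.443,.095,.03,90)
```

```text
t 44.4 pos [ 0.5968 -0.3331  0.0213] head 90.15 shift cm [15.27 42.85 -0.85] turn deg [0.02 0.02 0.15] F [ 0.2 -0.2 -1.3] gap 0.575 j1,6 [-0.58 -2.15]
```

arm_command --turn '[[0, 0, 0], [0, 0, 0], [0, 0, 0], [0, 0, 0], [0, 0, 0], [0, 0, 0], [0, 0, 0], [0, 0, 0], [0, 0, 0], [0, 0, 0], [0, 0, 0], [0, 0, 0], [0, 0, 0], [0, 0, 0], [0, 0, 0], [0, 0, 0]]' --linear '[[0, 0, -2], [0, 0, -4], [0, 0, -4], [0, 0, -2], [2, 3, 0], [2, 4.3, 0], [2, 4.3, 0], [2, 4.3, 0], [2, 4.3, 0], [2, 4.3, 0], [1, 4.3, 0], [1, 4.3, 0], [1, 4.3, 0], [0.3, 3, 0], [0, 1.4, 0], [0, 0, 0]]' --grip '[0.57, 0.57, 0.57, 0.57, 0.57, 0.57, 0.57, 0.57, 0.57, 0.57, 0.57, 0.57, 0.57, 0.57, 0.57, 0.57]'

```text
t: 46.4
tcp_pos: [0.4415, 0.0951, 0.1631]
eef_rot: [0.013, -0.001, 1.0, -0.003]
contact_force: [-0.8, -0.2, -2.0]
finger_gap: 0.574
```

Run:
```python
from h import *
goto(.4435,.095,.0313,90)
```

```text
t 46.4 pos [0.4415 0.0951 0.1631] head 90.09 shift cm [ 0.13  0.07 13.18] turn deg [-0.34  1.44  0.09] F [-0.8 -0.2 -2. ] gap 0.574 j1,6 [ 0.11 -1.45]
```

arm_command --turn '[[-0.3, 1.4, 0], [0, 0, 0], [0, 0, 0], [0, 0, 0], [0, 0, 0], [0, 0, 0], [0, 0, 0]]' --linear '[[-0.2, 0, 2], [0, 0, 3], [0, 0, 3], [0, 0, 2], [0, 0, 0.8], [0, 0, 0.4], [0, 0, 0]]' --grip '[0.57, 0.57, 0.57, 0.57, 0.57, 0.57, 0.57]'

```text
t: 47.28
tcp_pos: [0.4482, 0.0893, 0.051]
eef_rot: [0.003, 0.002, 1.0, -0.0]
contact_force: [0.7, 0.3, -1.8]
finger_gap: 0.576
```

Run:
```python
from h import *
goto(.4435,.095,.0313,90)
f=optics.grab_frame("wrist");cv2.imwrite("pics/w15.png",f["img"][:,:,::-1])
f=optics.grab_frame("side");show(f,(225,130,375,290),4,"s15.png")
```

```text
t 47.27 pos [0.4482 0.0893 0.051 ] head 89.8 shift cm [0.48 0.57 1.97] turn deg [-0.05  0.34 -0.2 ] F [ 0.7  0.3 -1.8] gap 0.576 j1,6 [ 0.1  -1.47]
```

View pics/w15.png

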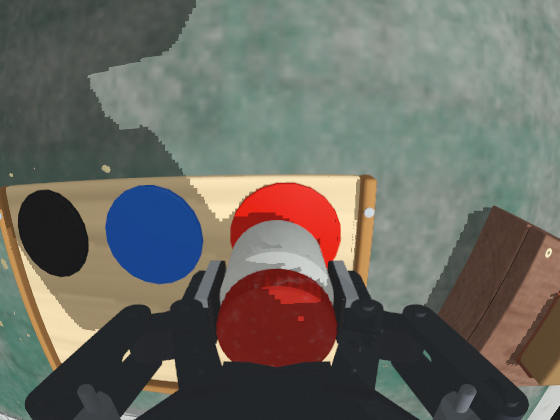

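View pics/s15.png

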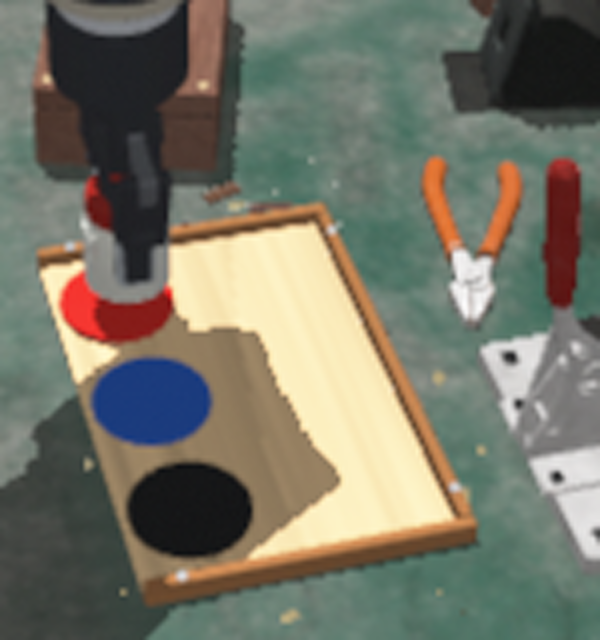

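arm_command --turn '[[0, 0.3, 0], [0, 0, 0], [0, 0, 0], [0, 0, 0]]' --linear '[[0.45, 0.55, 0], [0, 0, 1], [0, 0, 0.4], [0, 0, 0]]' --grip '[0.57, 0.57, 0.57, 0.57]'

```text
t: 47.88
tcp_pos: [0.4438, 0.0956, 0.0369]
eef_rot: [0.001, 0.001, 1.0, -0.0]
contact_force: [0.6, -0.8, -1.3]
finger_gap: 0.578
```

Run:
```python
from h import *
goto(.4435,.095,.0313,90)
```

```text
t 47.88 pos [0.4438 0.0956 0.0369] head 89.85 shift cm [ 0.04 -0.06  0.56] turn deg [-0.04  0.13 -0.15] F [ 0.6 -0.8 -1.3] gap 0.578 j1,6 [ 0.11 -1.46]
```

arm_command --turn '[[0, 0, 0], [0, 0, 0], [0, 0, 0], [0, 0, 0]]' --linear '[[0, -0.05, 0.3], [0, 0, 0.15], [0, 0, 0.08], [0, 0, 0.05]]' --grip '[0.57, 0.57, 0.57, 0.57]'

```text
t: 48.38
tcp_pos: [0.4441, 0.095, 0.0312]
eef_rot: [0.001, 0.001, 1.0, -0.0]
contact_force: [-4.4, -1.5, 14.3]
finger_gap: 0.578
```

arm_command --turn '[[0, 0, 0], [0, 0, 0], [0, 0, 0], [0, 0, 0], [0, 0, 0], [0, 0, 0]]' --linear '[[0, 0, 0], [0, 0, 0], [0, 0, -3], [0, 0, -4], [0, 0, -4], [0, 0, 0]]' --grip '[0.2, 0.2, 0.2, 0.2, 0.2, 0.2]'

```text
t: 49.12
tcp_pos: [0.4442, 0.0951, 0.1446]
eef_rot: [0.002, 0.001, 1.0, -0.0]
contact_force: [-0.1, -0.5, -0.6]
finger_gap: 0.797
```

Run:
```python
from h import *
goto(.5165,-.337,.15,90)
f=optics.grab_frame("wrist");np.save("w.npy",f,allow_pickle=True);cv2.imwrite("pics/w16.png",f["img"][:,:,::-1])
f=optics.grab_frame("side");show(f,(225,130,375,290),4,"s16.png")
```

```text
t 49.12 pos [0.4442 0.0951 0.1446] head 89.84 shift cm [ -7.36 -43.19  -0.49] turn deg [-0.03  0.19 -0.16] F [-0.1 -0.5 -0.6] gap 0.797 j1,6 [ 0.11 -1.46]
```

View pics/w16.png

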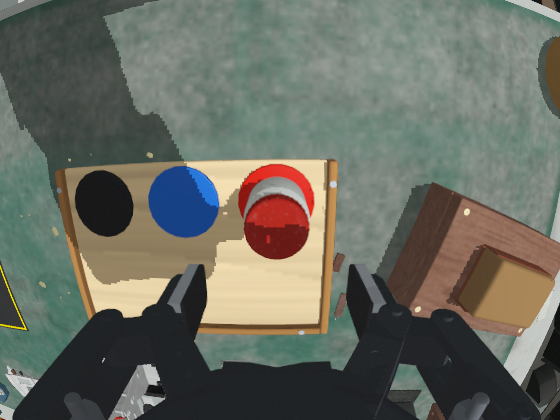

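View pics/s16.png

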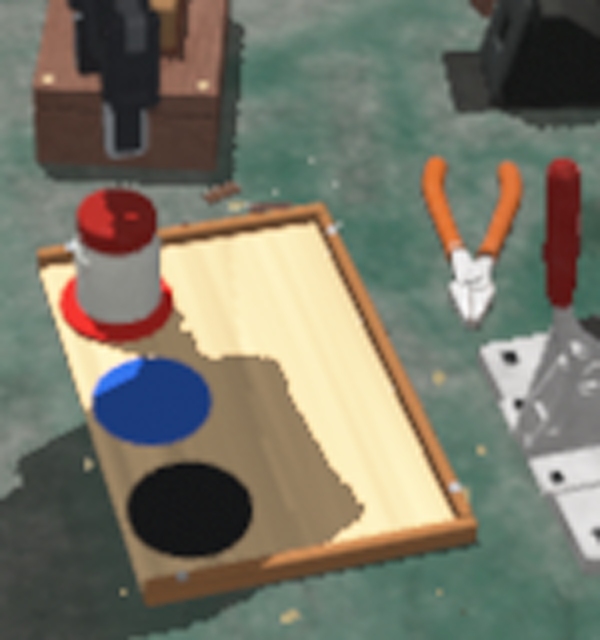

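arm_command --turn '[[0, 0.2, -0.2], [0, 0, 0], [0, 0, 0], [0, 0, 0], [0, 0, 0], [0, 0, 0], [0, 0, 0], [0, 0, 0], [0, 0, 0], [0, 0, 0], [0, 0, 0], [0, 0, 0]]' --linear '[[0, -2, 0], [-0.7, -4.5, 0], [-0.7, -4.7, 0], [-0.7, -4.7, 0], [-0.7, -4.7, 0], [-0.7, -4.7, 0], [-0.7, -4.7, 0], [-0.7, -4.7, 0], [-0.7, -4.5, 0], [-0.7, -2.5, 0], [-0.7, -1, 0], [0, 0, 0]]' --grip '[0.2, 0.2, 0.2, 0.2, 0.2, 0.2, 0.2, 0.2, 0.2, 0.2, 0.2, 0.2]'

```text
t: 50.72
tcp_pos: [0.5079, -0.3426, 0.1217]
eef_rot: [-0.015, -0.001, 1.0, 0.005]
contact_force: [0.6, 0.9, -0.5]
finger_gap: 0.798
```

Run:
```python
from h import *
goto(.5165,-.3372,.0284,90)
```

```text
t 50.73 pos [ 0.5079 -0.3426  0.1217] head 90.12 shift cm [-1.13  0.44  9.31] turn deg [ 0.58 -1.66  0.13] F [ 0.6  0.9 -0.5] gap 0.798 j1,6 [-0.67 -2.23]
```

arm_command --turn '[[0.6, -1.7, 0], [0, 0, 0], [0, 0, 0], [0, 0, 0]]' --linear '[[0, 0, 0], [-0.8, 0.5, 1], [0, 0, 0], [0, 0, 0]]' --grip '[0.2, 0.2, 0.2, 0.2]'

```text
t: 51.22
tcp_pos: [0.5162, -0.3333, 0.1095]
eef_rot: [-0.001, -0.003, 1.0, 0.001]
contact_force: [1.1, -0.5, -0.2]
finger_gap: 0.799
```

Run:
```python
from h import *
goto(.5165,-.3372,.0284,90)
```

```text
t 51.23 pos [ 0.5162 -0.3333  0.1095] head 90.3 shift cm [-0.05 -0.41  8.11] turn deg [ 0.13 -0.13  0.3 ] F [ 1.1 -0.5 -0.2] gap 0.799 j1,6 [-0.65 -2.23]
```

arm_command --turn '[[0, 0, 0.3], [0, 0, 0], [0, 0, 0], [0, 0, 0], [0, 0, 0], [0, 0, 0]]' --linear '[[0, -0.4, 0.5], [0, 0, 2.5], [0, 0, 2.5], [0, 0, 1.6], [0, 0, 0.4], [0, 0, 0]]' --grip '[0.2, 0.2, 0.2, 0.2, 0.2, 0.2]'

```text
t: 51.98
tcp_pos: [0.5167, -0.3388, 0.0328]
eef_rot: [-0.0, 0.001, 1.0, 0.0]
contact_force: [0.0, 0.5, 0.1]
finger_gap: 0.8
```

Run:
```python
from h import *
goto(.5165,-.3372,.0284,90)
```

```text
t 51.98 pos [ 0.5167 -0.3388  0.0328] head 89.92 shift cm [0.02 0.16 0.44] turn deg [ 0.05 -0.05 -0.08] F [0.  0.5 0.1] gap 0.8 j1,6 [-0.66 -2.23]
```

arm_command --turn '[[0, 0, 0], [0, 0, 0], [0, 0, 0], [0, 0, 0], [0, 0, 0], [0, 0, 0]]' --linear '[[0, 0.15, 0.4], [0, 0, 0], [0, 0, 0], [0, 0, 0], [0, 0, 0], [0, 0, 0]]' --grip '[0.2, 0.55, 0.55, 0.55, 0.55, 0.55]'

```text
t: 52.72
tcp_pos: [0.5173, -0.3376, 0.0301]
eef_rot: [0.0, 0.001, 1.0, -0.0]
contact_force: [-1.0, 0.5, -1.1]
finger_gap: 0.593
```

Run:
```python
from h import *
goto(.4435,.0098,.0387,90)
```

```text
t 52.73 pos [ 0.5173 -0.3376  0.0301] head 89.93 shift cm [ 7.42 34.73 -0.88] turn deg [-0.03  0.04 -0.07] F [-1.   0.5 -1.1] gap 0.593 j1,6 [-0.65 -2.22]
```

arm_command --turn '[[0, 0, 0], [0, 0, 0], [0, 0, 0], [0, 0, 0], [0, 0, 0], [0, 0, 0], [0, 0, 0], [0, 0, 0], [0, 0, 0], [0, 0, 0], [0, 0, 0], [0, 0, 0], [0, 0, 0], [0, 0, 0]]' --linear '[[0, 0, -2], [0, 0, -4], [0, 0, -3], [0, 0, -1], [0.7, 2.5, 0], [1, 4.3, 0], [1, 4.3, 0], [1, 4.3, 0], [1, 4.3, 0], [1, 4.3, 0], [1, 4.3, 0], [0.6, 3.7, 0], [0, 2, 0], [0, 0, 0]]' --grip '[0.55, 0.55, 0.55, 0.55, 0.55, 0.55, 0.55, 0.55, 0.55, 0.55, 0.55, 0.55, 0.55, 0.55]'

```text
t: 54.48
tcp_pos: [0.4404, 0.0126, 0.1361]
eef_rot: [0.001, 0.001, 1.0, -0.001]
contact_force: [-0.0, -0.4, -2.0]
finger_gap: 0.59
```

Run:
```python
from h import *
goto(.4438,.0098,.0401,90)
```

```text
t 54.48 pos [0.4404 0.0126 0.1361] head 89.87 shift cm [-0.33 -0.27  9.6 ] turn deg [-0.1   0.09 -0.13] F [-0.  -0.4 -2. ] gap 0.59 j1,6 [-0.08 -1.64]
```

arm_command --turn '[[0, 0, 0], [0, 0, 0], [0, 0, 0], [0, 0, 0], [0, 0, 0], [0, 0, 0]]' --linear '[[-0.2, -0.2, 1.5], [0, 0, 3], [0, 0, 2], [0, 0, 1], [0, 0, 0.5], [0, 0, 0]]' --grip '[0.55, 0.55, 0.55, 0.55, 0.55, 0.55]'

```text
t: 55.22
tcp_pos: [0.4429, 0.0065, 0.0511]
eef_rot: [0.001, 0.003, 1.0, -0.001]
contact_force: [-0.5, 0.3, -2.2]
finger_gap: 0.593
```

Run:
```python
from h import *
goto(.4438,.0098,.0401,90)
f=optics.grab_frame("side");show(f,(225,130,375,290),4,"s17.png")
f=optics.grab_frame("wrist");cv2.imwrite("pics/w17.png",f["img"][:,:,::-1])
```

```text
t 55.23 pos [0.4429 0.0065 0.0511] head 89.65 shift cm [-0.09  0.33  1.1 ] turn deg [-0.12  0.06 -0.35] F [-0.5  0.3 -2.2] gap 0.593 j1,6 [-0.09 -1.65]
```

View pics/s17.png

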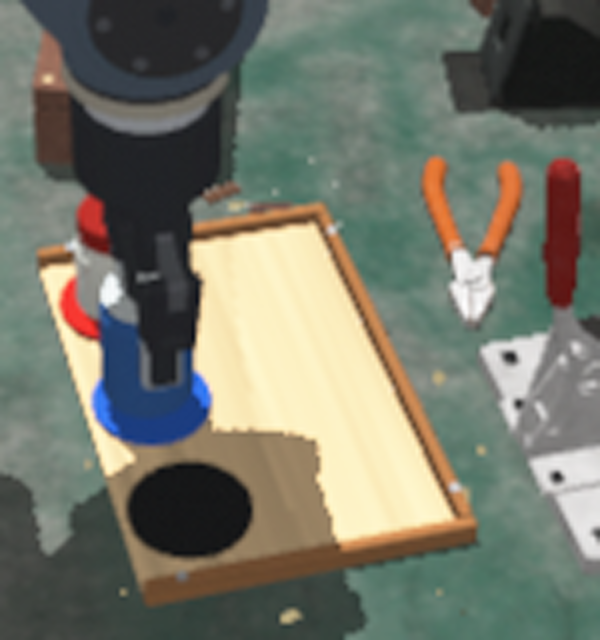

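View pics/w17.png

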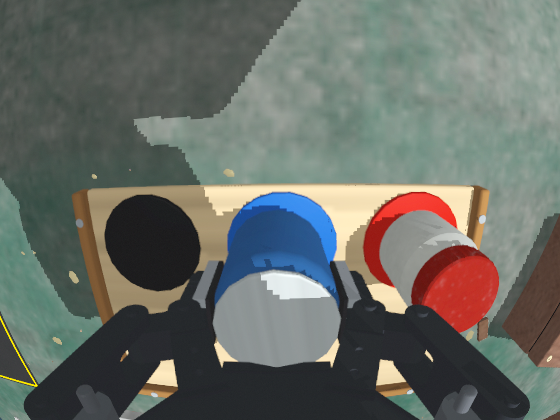

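arm_command --turn '[[0, 0, -0.3], [0, 0, 0], [0, 0, 0], [0, 0, 0]]' --linear '[[-0.05, 0.3, 0], [0, 0, 0.5], [0, 0, 0.3], [0, 0, 0]]' --grip '[0.55, 0.55, 0.55, 0.55]'

```text
t: 55.82
tcp_pos: [0.4444, 0.0099, 0.044]
eef_rot: [0.002, -0.0, 1.0, -0.001]
contact_force: [-0.6, -0.4, -1.5]
finger_gap: 0.595
```

arm_command --turn '[[0, 0, 0], [0, 0, 0], [0, 0, 0]]' --linear '[[0, 0, 0.2], [0, 0, 0.15], [0, 0, 0.08]]' --grip '[0.55, 0.55, 0.55]'

```text
t: 56.2
tcp_pos: [0.4447, 0.0099, 0.0399]
eef_rot: [0.002, -0.0, 1.0, -0.001]
contact_force: [-5.2, -0.1, 20.4]
finger_gap: 0.594
```

Landed. Releasing, rising, and heading to the amber jar (.437,-.3434).

arm_command --turn '[[0, 0, 0], [0, 0, 0], [0, 0, 0], [0, 0, 0], [0, 0, 0], [0, 0, 0], [0, 0, 0], [0, 0, 0], [0, 0, 0], [0, 0, 0], [0, 0, 0], [0, 0, 0], [0, 0, 0], [0, 0, 0], [0, 0, 0]]' --linear '[[0, 0, -0.1], [0, 0, 0], [0, 0, -3], [0, 0, -4], [0, 0, -2], [0, 0, 0], [0.1, -2.5, 0], [0.1, -4.3, 0], [0.1, -4.5, 0], [0.1, -4.5, 0], [0.1, -4.5, 0], [0.1, -4.5, 0], [0, -4.5, 0], [0, -3.5, 0], [0, -1.5, 0]]' --grip '[0.2, 0.2, 0.2, 0.2, 0.2, 0.2, 0.2, 0.2, 0.2, 0.2, 0.2, 0.2, 0.2, 0.2, 0.2]'

```text
t: 58.08
tcp_pos: [0.4351, -0.3415, 0.1229]
eef_rot: [-0.002, -0.001, 1.0, 0.002]
contact_force: [-0.1, 0.3, 0.5]
finger_gap: 0.804
```

Run:
```python
from h import *
goto(.437,-.3434,.0246,90)
f=optics.grab_frame("side");cv2.imwrite("pics/s18.png",f["img"][:,:,::-1]);pts(f,"amber_mid")
```

```text
t 58.08 pos [ 0.4351 -0.3415  0.1229] head 90.13 shift cm [-0.23 -0.22  9.83] turn deg [ 0.2  -0.23  0.13] F [-0.1  0.3  0.5] gap 0.804 j1,6 [-0.75 -2.32]
amber_mid [([0.4353, -0.343, 0.0361], 0.75)]
```

View pics/s18.png

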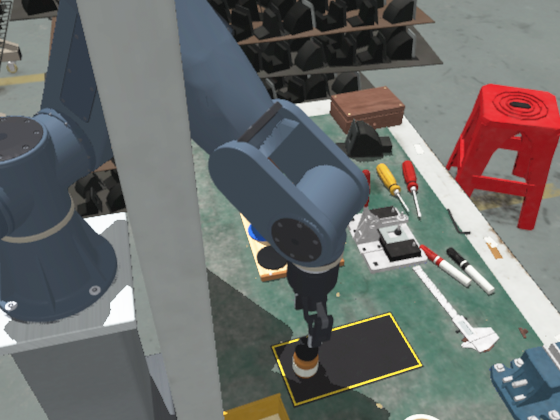

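arm_command --turn '[[0.2, -0.2, 0.1], [0, 0, 0], [0, 0, 0], [0, 0, 0]]' --linear '[[-0.1, -0.1, 1], [0, 0, 2], [0, 0, 0.5], [0, 0, 0]]' --grip '[0.2, 0.2, 0.2, 0.2]'

```text
t: 58.68
tcp_pos: [0.4365, -0.3374, 0.0856]
eef_rot: [-0.001, -0.002, 1.0, 0.001]
contact_force: [0.0, 0.3, 0.1]
finger_gap: 0.8
```

Run:
```python
from h import *
goto(.437,-.3434,.0246,90)
```

```text
t 58.67 pos [ 0.4365 -0.3374  0.0856] head 90.23 shift cm [-0.06 -0.61  6.1 ] turn deg [ 0.08 -0.09  0.23] F [0.  0.3 0.1] gap 0.8 j1,6 [-0.74 -2.32]
```

arm_command --turn '[[0, 0, 0.2], [0, 0, 0], [0, 0, 0], [0, 0, 0], [0, 0, 0], [0, 0, 0]]' --linear '[[-0.05, -0.6, 0], [0, 0, 0.5], [0, 0, 2.5], [0, 0, 2.0], [0, 0, 0.7], [0, 0, 0]]' --grip '[0.2, 0.2, 0.2, 0.2, 0.2, 0.2]'

```text
t: 59.42
tcp_pos: [0.4383, -0.3447, 0.0289]
eef_rot: [0.001, -0.0, 1.0, -0.001]
contact_force: [-1.1, -0.4, 0.8]
finger_gap: 0.803
```

Run:
```python
from h import *
goto(.437,-.3434,.0246,90)
```

```text
t 59.42 pos [ 0.4383 -0.3447  0.0289] head 90.01 shift cm [0.13 0.13 0.43] turn deg [-0.1   0.1   0.01] F [-1.1 -0.4  0.8] gap 0.803 j1,6 [-0.75 -2.32]
```

arm_command --turn '[[0, 0, 0], [0, 0, 0], [0, 0, 0], [0, 0, 0], [0, 0, 0], [0, 0, 0], [0, 0, 0]]' --linear '[[0.12, 0.12, 0.35], [0, 0, 0], [0, 0, 0], [0, 0, 0], [0, 0, 0], [0, 0, 0], [0, 0, 0]]' --grip '[0.2, 0.65, 0.65, 0.65, 0.65, 0.65, 0.65]'

```text
t: 60.3
tcp_pos: [0.4376, -0.3439, 0.027]
eef_rot: [0.002, -0.0, 1.0, -0.002]
contact_force: [0.3, -0.1, -1.7]
finger_gap: 0.497
```

Run:
```python
from h import *
goto(.4435,-.0755,.0346,90)
```

```text
t 60.3 pos [ 0.4376 -0.3439  0.027 ] head 90.01 shift cm [-0.6  26.84 -0.85] turn deg [-0.18  0.2   0.01] F [ 0.3 -0.1 -1.7] gap 0.497 j1,6 [-0.75 -2.32]
```

arm_command --turn '[[0, 0, 0], [0, 0, 0], [0, 0, 0], [0, 0, 0], [0, 0, 0], [0, 0, 0], [0, 0, 0], [0, 0, 0], [0, 0, 0], [0, 0, 0], [0, 0, -10], [0, 0, -10], [0, 0, -10], [0, 0, 0]]' --linear '[[0, 0, -2], [0, 0, -4], [0, 0, -3], [0, 2.5, 0], [-0.1, 4.3, 0], [-0.1, 4.5, 0], [-0.1, 4.5, 0], [-0.1, 4.5, 0], [-0.1, 3.5, 0], [0, 2, 0], [0, 0, 0], [0, 0, 0], [0, 0, 0], [0, 0, 0]]' --grip '[0.65, 0.65, 0.65, 0.65, 0.65, 0.65, 0.65, 0.65, 0.65, 0.65, 0.65, 0.65, 0.65, 0.65]'

```text
t: 62.05
tcp_pos: [0.4419, -0.0774, 0.1192]
eef_rot: [0.002, -0.266, 0.964, -0.002]
contact_force: [0.1, 0.7, -2.2]
finger_gap: 0.497
```

Run:
```python
from h import *
goto(.4437,-.0755,.037,120)
```

```text
t 62.05 pos [ 0.4419 -0.0774  0.1192] head 120.8 shift cm [-0.23  0.11  8.22] turn deg [-0.32  0.14  0.8 ] F [ 0.1  0.7 -2.2] gap 0.497 j1,6 [-0.28 -2.38]
```

arm_command --turn '[[-0.3, 0.1, 0.8], [0, 0, 0], [0, 0, 0], [0, 0, 0], [0, 0, 0], [0, 0, 0]]' --linear '[[-0.2, 0.1, 1], [0, 0, 2], [0, 0, 2], [0, 0, 1], [0, 0, 0.4], [0, 0, 0]]' --grip '[0.65, 0.65, 0.65, 0.65, 0.65, 0.65]'

```text
t: 62.8
tcp_pos: [0.4435, -0.0753, 0.0519]
eef_rot: [0.0, -0.25, 0.968, 0.0]
contact_force: [-0.2, -0.4, -1.4]
finger_gap: 0.494
```

Run:
```python
from h import *
goto(.4437,-.0755,.037,120)
f=optics.grab_frame("side");show(f,(225,130,375,290),4,"s19.png")
f=optics.grab_frame("wrist");cv2.imwrite("pics/w19.png",f["img"][:,:,::-1])
```

```text
t 62.8 pos [ 0.4435 -0.0753  0.0519] head 118.93 shift cm [-0.   -0.03  1.49] turn deg [ 0.03  0.04 -1.07] F [-0.2 -0.4 -1.4] gap 0.494 j1,6 [-0.27 -2.35]
```

View pics/s19.png

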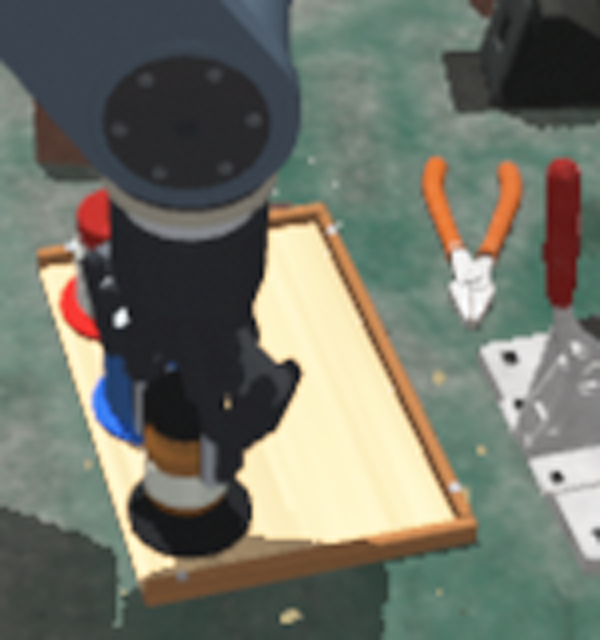

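View pics/w19.png

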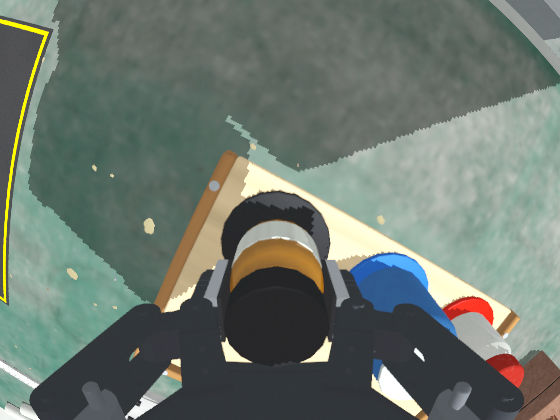

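arm_command --turn '[[0, 0, -1], [0, 0, 0], [0, 0, 0]]' --linear '[[0, 0, 0.5], [0, 0, 0.5], [0, 0, 0]]' --grip '[0.65, 0.65, 0.65]'

```text
t: 63.28
tcp_pos: [0.4442, -0.0755, 0.0423]
eef_rot: [0.001, -0.259, 0.966, -0.0]
contact_force: [-0.2, 0.6, -1.7]
finger_gap: 0.494
```

arm_command --turn '[[0, 0, 0], [0, 0, 0], [0, 0, 0], [0, 0, 0]]' --linear '[[0, 0, 0.3], [0, 0, 0.12], [0, 0, 0.08], [0, 0, 0.05]]' --grip '[0.65, 0.65, 0.65, 0.65]'

```text
t: 63.78
tcp_pos: [0.4444, -0.0755, 0.0368]
eef_rot: [0.001, -0.259, 0.966, -0.0]
contact_force: [-3.2, 1.2, 13.0]
finger_gap: 0.498
```

arm_command --turn '[[0, 0, 0], [0, 0, 0], [0, 0, 0], [0, 0, 0], [0, 0, 0], [0, 0, 0], [0, 0, 0], [0, 0, 0]]' --linear '[[0, 0, 0], [0, 0, 0], [0, 0, 0], [0, 0, -3], [0, 0, -4], [0, 0, -4], [0, 0, -3], [0, 0, 0]]' --grip '[0.25, 0.25, 0.25, 0.25, 0.25, 0.25, 0.25, 0.25]'

```text
t: 64.78
tcp_pos: [0.444, -0.0755, 0.1812]
eef_rot: [0.001, -0.259, 0.966, -0.0]
contact_force: [-0.1, 0.0, -0.4]
finger_gap: 0.745
```

Run:
```python
from h import *
goto(.4,-.25,.2,120)
f=optics.grab_frame("wrist");cv2.imwrite("pics/w20.png",f["img"][:,:,::-1])
```

```text
t 64.78 pos [ 0.444  -0.0755  0.1812] head 120.0 shift cm [ 12.53 -12.91  -1.89] turn deg [-0.09  0.15 -0.  ] F [-0.1  0.  -0.4] gap 0.745 j1,6 [-0.27 -2.37]
```

arm_command --turn '[[0, 0, 10], [0, 0, 10], [0, 0, 10], [0, 0, 0], [0, 0, 0], [0, 0, 0], [0, 0, 0], [0, 0, 0], [0, 0, 0]]' --linear '[[0, 0, 0], [0, 0, 0], [0, 0, 0], [0, -4, -1], [0, -4.5, 0], [0, -4.5, 0], [0, -4.5, 0], [0, -4.5, 0], [0, 0, 0]]' --grip '[0.25, 0.25, 0.25, 0.25, 0.25, 0.25, 0.25, 0.25, 0.25]'

```text
t: 65.95
tcp_pos: [0.4349, -0.2999, 0.1777]
eef_rot: [-0.007, 0.009, 1.0, 0.004]
contact_force: [-0.2, 1.0, -0.6]
finger_gap: 0.748
```

Run:
```python
from h import *
goto(.4,-.25,.2,90)
f=optics.grab_frame("top");np.save("f.npy",f,allow_pickle=True);show(f,(90,160,350,265),3,"t21.png");pts(f,"jar_mid","pad_red","tin_mid","pad_blue","amber_mid","pad_black","sander_mid","lid_top")
f=optics.grab_frame("side");np.save("g.npy",f,allow_pickle=True);show(f,(225,100,375,290),3,"s21.png");pts(f,"jar_mid","pad_red","tin_mid","pad_blue","amber_mid","pad_black","sander_mid","lid_top")
```

```text
t 65.95 pos [ 0.4349 -0.2999  0.1777] head 89.02 shift cm [ 3.6   4.95 -2.14] turn deg [ 0.47 -0.83 -0.98] F [-0.2  1.  -0.6] gap 0.748 j1,6 [-0.69 -2.24]
jar_mid [([0.4446, 0.0962, 0.0408], 0.75)]
pad_red [([0.4463, 0.0949, 0.0047], 0.72)]
tin_mid [([0.4419, 0.0106, 0.0493], 0.69)]
pad_blue [([0.4394, 0.0055, 0.0075], 0.45), ([0.5157, -0.3357, 0.0001], 0.16)]
amber_mid [([0.4426, -0.0717, 0.0499], 0.74)]
pad_black [([0.4493, -0.0765, 0.0132], 0.6), ([0.4451, 0.0949, 0.0042], 0.5)]
sander_mid [([0.5119, 0.3155, 0.0742], 0.97)]
lid_top [([0.5101, 0.3119, 0.0635], 0.59)]
jar_mid [([0.4446, 0.0948, 0.0504], 0.62)]
pad_red [([0.44, 0.0942, 0.0067], 0.56)]
tin_mid [([0.4455, 0.0166, 0.0495], 0.77)]
pad_blue [([0.4462, 0.0129, 0.007], 0.51), ([0.447, 0.0954, 0.0469], 0.41)]
amber_mid [([0.4437, -0.0774, 0.0446], 0.65)]
pad_black [([0.4459, -0.0723, 0.006], 0.62)]
sander_mid []
lid_top []
```

View pics/t21.png

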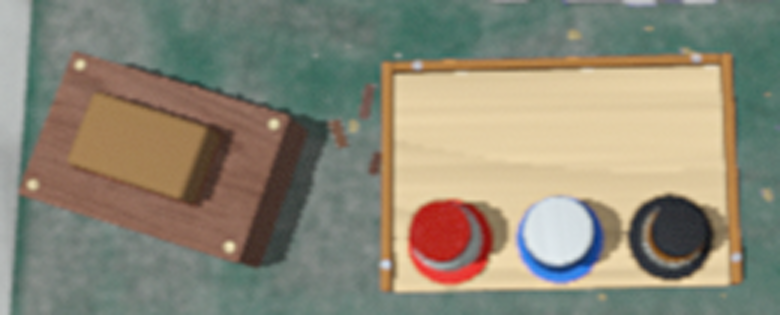

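View pics/s21.png

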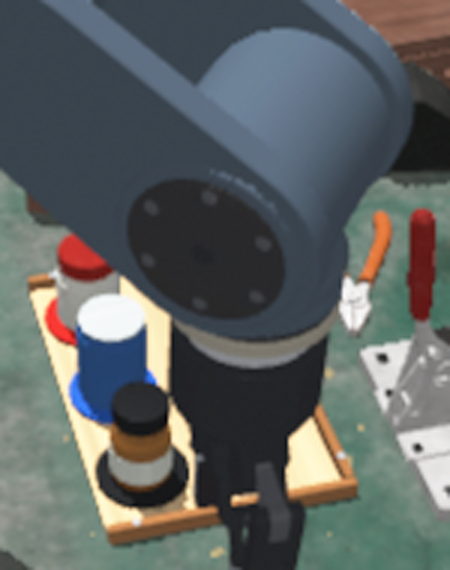

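View pics/w20.png

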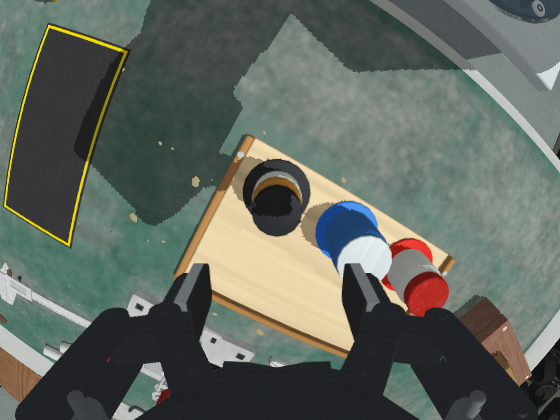

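Run:
```python
from h import *
f=np.load("f.npy",allow_pickle=True).item()
z=lambda p:np.array(p)/3+[90,160]-1/3
S=plane(f,z([(97,93),(212,126),(184,197),(69,161)]),.096);L=plane(f,z([(79,65),(273,124),(229,246),(32,184)]),.062)
d=S.mean(0)-L.mean(0);a=np.radians(72);u=np.array([np.cos(a),np.sin(a)]);print(S.mean(0),L.mean(0),"along",d[:2]@u,"across",d[0]*u[1]-d[1]*u[0])
for P in (S,L):
    v=P[0]-P[1]+P[3]-P[2];print(np.degrees(np.arctan2(v[1],v[0])))
print(np.linalg.norm(S[0]-S[1]),np.linalg.norm(S[1]-S[2]))
for n,t,p,h in (("jar",(439,231),(450,240),.079),("tin",(558,230),(560,238),.085),("amber",(680,228),(670,236),.083)):
    print(n,plane(f,z([t]),h)[0].round(4),plane(f,z([p]),.013)[0].round(4))
```

```text
[0.50749467 0.30879885 0.096     ] [0.5063231  0.31236276 0.062     ] along -0.0030274481776563053 across 0.002215541528521786
72.44673468930868
71.98554622624785
0.08845177229313636 0.05410687290123571
jar [0.4433 0.0964 0.079 ] [0.4436 0.0961 0.013 ]
tin [0.442 0.011 0.085] [0.4437 0.011  0.013 ]
amber [ 0.4422 -0.0756  0.083 ] [ 0.4439 -0.0737  0.013 ]
```

All the placements agree to within about 3 mm and the gripper is clear of everything, so I'm handing in.

Run:
```python
from h import *
s=status.sense();print(s["t"],s["contact_force"])
print(ticket.sign_off())
```

```text
66.85 [-0.22565677  0.01378056 -0.40499007]
the job is handed in; nothing more can be done
None
```

The job is done and handed in at about 67 s of the allowed 141 s. In order:
1. I moved the amber jar, tin and red-capped jar upright onto the mat.
2. I laid the sanding block on the lid of the case beside the board.
3. I put the jar on red, the tin on blue and the amber jar on black.

**Last checks (top camera):**
- **Containers:** each is upright and within about 3 mm of its pad's centre.
- **Sanding block:** it lies flat, about 3 mm off the lid's centre along the case and 2 mm across, and within 0.5° of lengthwise.
- **Gripper:** it was empty and touching nothing when I handed in.

**What went less well or disagreed:**
- **First amber grasp:** the gripper pressed on something with about 10 N, probably the tin's rim. I backed off and gripped again with the jaws turned 30°. The tin did not tip, and the sanding block did not measurably move.
- **Sanding block on the lid:** just after placing it, the wrist camera put it about 5.5 mm off centre and 2° off. That is more than the top camera showed.
- **Final pictures:** the side camera's view of the case was blocked by the arm, so the block's last check rests on the top camera alone. The pad positions the networks reported scattered by up to about 7 mm from the containers, so I relied on positions measured in the picture instead.

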